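Stop the test station, load the relays, reset and switch on

TASK

Load the relay test station: press the red emergency-stop head fully down so that it latches, and only then put every white relay into the shallow test tray, any way up but each on the tray's floor. When all are in, twist the red head clockwise until it is released and fully up, lift the orange guard until it stands open by itself, push the toggle over to on (towards the green dot) and lower the guard fully shut again. Do not disturb the tape, the dome hand switch or the side cutters.

Things in the scene. Friction and masses are not known exactly. Their poses are not given: they have to be found in the camera images.
- stop_box: Emergency-stop box: yellow, 70 x 70 x 50 mm high, fixed to the worktop. Origin: centre of its underside; z up. A round red mushroom head stands on top of it on its vertical centre line.
- stop_top (a point): Centre of the top face of the red mushroom head. Head: 38 mm across, 19 mm high, ribbed round side. Released, its top stands 85 mm above the worktop (head from 66 to 85 mm); latched down, 8 mm lower, and it stays there by itself. Pushing it down takes about 4 N, to a hard stop. The box top below it is at 50 mm.
- stop_turn (a joint): Twist of the red head, rad, growing clockwise as seen from above: 0 at the start, stop at 0.82; it stays where it is left (0.03 N m of friction). A cam lifts the head 10 mm per radian as it turns, so a latched head is fully up again at 0.8 rad. Only this twist is meant to release it.
- switch_box: Switch box: grey, 100 (x) x 64 (y) x 45 mm high, fixed to the worktop; origin: centre of its underside, z up, x to its rear, y to its left as seen from its front (front = -x). On top a toggle lever under an orange hinged guard; the hinge runs along the box's y, at its rear, 45 mm behind the origin and 85 mm above the worktop. A green dot on the box's right (-y) side marks on, a black dot on the left marks off.
- guard (a joint): Orange guard flap, rad: 0 = shut (level), grows as its front rises; 1.57 = upright, stop at 2.0 (leaning back). Plate 80 mm long from the hinge, 56 wide, with 18 mm side skirts below. It weighs 40 g, falls slowly back shut when let go below about 1.4 and falls open to the stop when let go past about 1.7.
- guard_tab (a point): Grip point on the guard's lift tab: a tongue 10 mm wide (along the box's y), 8 mm thick, reaching forward from 80 to 114 mm from the hinge; this point is 102 mm from the hinge. Shut, it is 85 mm above the worktop and hangs clear in front of the box, free below and on both sides. Pinched across its width from above it can turn between the fingers.
- toggle (a joint): Toggle lever, rad: 0 = off, leaning to the box's left (+y) by 0.4 rad; 0.8 = on, leaning to the right (-y). Swings about the box's x; stiff (about 2 N at the tip), stays where it is left.
- toggle_tip (a point): Centre of the 12 mm ball at the toggle's tip, 32 mm from its pivot. The pivot is on the top of the switch box, 5 mm in front of the box's centre, 45 mm above the worktop; so the ball is about 75 mm above the worktop.
- tray_floor (a point): Middle of the inner floor of the test tray: shallow open metal tray, black rubber floor, 120 (x) x 170 (y) mm outside, 110 x 160 mm inside, walls 5 mm thick and 14 mm high above the worktop, inner floor 5 mm above the worktop. Fixed. Axes: x across, y along the longer side, z up.
- tape: Bystander: roll of black tape lying flat, 67 mm across, 19 mm high. Origin: centre of its underside.
- dome: Bystander: black dome hand switch with green button, 46 x 62 x 28 mm. Origin: centre of its underside.
- cutters: Bystander: side cutters with red handles, 129 x 75 x 12 mm, lying flat. Origin: centre of its underside.
- relay1: White plug-in relay, a plain block 29 (x) x 28 (y) x 48 mm (z), about 60 g, standing upright at the start. Origin: centre of the 29 x 28 mm end it stands on; z runs along its length. Two to four relays are present.
- relay2: White plug-in relay, a plain block 29 (x) x 28 (y) x 48 mm (z), about 60 g, standing upright at the start. Origin: centre of the 29 x 28 mm end it stands on; z runs along its length. Two to four relays are present.
- relay3: White plug-in relay, a plain block 29 (x) x 28 (y) x 48 mm (z), about 60 g, standing upright at the start. Origin: centre of the 29 x 28 mm end it stands on; z runs along its length. Two to four relays are present.
- relay4: White plug-in relay, a plain block 29 (x) x 28 (y) x 48 mm (z), about 60 g, standing upright at the start. Origin: centre of the 29 x 28 mm end it stands on; z runs along its length. Two to four relays are present.
- relay1_mid (a point): Middle of relay1, halfway along its length (24 mm from its origin).
- relay2_mid (a point): Middle of relay2, halfway along its length (24 mm from its origin).
- relay3_mid (a point): Middle of relay3, halfway along its length (24 mm from its origin).
- relay4_mid (a point): Middle of relay4, halfway along its length (24 mm from its origin).
Not all that is in view belongs to the job. What is shaped like the relay1 but turquoise is not meant.

How it is judged (in metres and radians):
On the way, in this order (a step that is already met when the one before it is completed fails the run):
1. the red head is latched down, untouched (height (world z) of stop_top below 0.079 m and contact force between the fingers and stop_box below 0.1 N), for 0.2 s.
2. every relay lies on the tray floor, let go, with the stop still latched (x of relay1_mid in the frame of tray_floor between -0.05 and 0.05 m and y of relay1_mid in the frame of tray_floor between -0.075 and 0.075 m and z of each of relay1_mid, relay2_mid, relay3_mid, relay4_mid in the frame of tray_floor below 0.032 m and contact force between the fingers and relay1 below 0.1 N and linear speed of each of relay1, relay2, relay3, relay4 below 0.03 m/s and x of relay2_mid in the frame of tray_floor between -0.05 and 0.05 m and y of relay2_mid in the frame of tray_floor between -0.075 and 0.075 m and contact force between the fingers and relay2 below 0.1 N and x of relay3_mid in the frame of tray_floor between -0.05 and 0.05 m and y of relay3_mid in the frame of tray_floor between -0.075 and 0.075 m and contact force between the fingers and relay3 below 0.1 N and x of relay4_mid in the frame of tray_floor between -0.05 and 0.05 m and y of relay4_mid in the frame of tray_floor between -0.075 and 0.075 m and contact force between the fingers and relay4 below 0.1 N and height (world z) of stop_top below 0.079 m), for 0.2 s.
3. the red head is twisted clockwise and comes fully up (value of joint stop_turn above 0.55 rad and height (world z) of stop_top above 0.082 m), for 0.1 s.
4. the guard stands open by itself, with the toggle still off (value of joint guard above 1.6 rad and contact force between the fingers and guard below 0.1 N and value of joint toggle below 0.4 rad), for 0.2 s.
5. the toggle is on while the guard is open (value of joint toggle above 0.65 rad and value of joint guard above 1.2 rad), for 0.2 s.
At the end, for the whole second after the job is handed in: Every relay present rests on the floor of the test tray (its middle at least 5 mm inside the inner walls and less than 32 mm above the floor), let go and still; the red head is up (top more than 82 mm above the worktop); the toggle is on (over 0.65 rad) and the guard is shut (under 0.08 rad) (x of relay1_mid in the frame of tray_floor between -0.05 and 0.05 m and y of relay1_mid in the frame of tray_floor between -0.075 and 0.075 m and z of each of relay1_mid, relay2_mid, relay3_mid, relay4_mid in the frame of tray_floor below 0.032 m and contact force between the fingers and relay1 below 0.1 N and linear speed of each of relay1, relay2, relay3, relay4 below 0.03 m/s and x of relay2_mid in the frame of tray_floor between -0.05 and 0.05 m and y of relay2_mid in the frame of tray_floor between -0.075 and 0.075 m and contact force between the fingers and relay2 below 0.1 N and x of relay3_mid in the frame of tray_floor between -0.05 and 0.05 m and y of relay3_mid in the frame of tray_floor between -0.075 and 0.075 m and contact force between the fingers and relay3 below 0.1 N and x of relay4_mid in the frame of tray_floor between -0.05 and 0.05 m and y of relay4_mid in the frame of tray_floor between -0.075 and 0.075 m and contact force between the fingers and relay4 below 0.1 N and height (world z) of stop_top above 0.082 m and value of joint toggle above 0.65 rad and value of joint guard below 0.08 rad); the robot touches nothing.
It fails at once if a bystander (tape, dome hand switch or cutters) is moved more than 30 mm (distance of any of tape, dome, cutters from where it was at the start of the episode above 0.03 m).
Of relay1, relay2, relay3, relay4 only 2 to 4 are there at a start; the rules pass over those that are not, and their reading is None.
At some moment in a run one of relay1, relay2, relay3, relay4 may be knocked a few centimetres aside while the robot is not near it.
Once in a run the grip may slacken for a moment while it holds something.
It also fails if it takes over 210 s, if anything falls off the work surface, if the arm or the gripper's body presses on something with over 40 N, if the wrist force passes 120 N, or if a joint passes its speed limit or range.

ROBOT

A 7-joint arm with a two-finger parallel gripper is mounted at the origin on a cart in front of the work surface, level with it; the furniture and walls round the work are solid. World frame = base frame: x ahead of the robot, y to its left, z up, the work surface at z = 0. Lengths are in mm, angles in rad, forces in N, time in s.
With the tool pointing down it reaches from about 400 to 875 mm from the base axis. Payload 4.4 kg.
Tool frame: the origin (TCP) lies at the very end of the fingers, on their centre line; the grasp point (between the pads) lies 19 mm behind it; y points along the fingers, x is the direction in which the jaws open and shut, and the axes are right-handed (so a half turn about y gives the same grasp; the last joint's range is limited). The gripper opens to 85 mm and grips with 20 to 120 N. Pads are 22 mm wide; open, the fingers measure 114 mm over their backs; the gripper's body (76 mm by 85 mm) begins 54 mm behind the grasp point. The pads swing forward as they close: fully open they stand 13 mm farther back than shut.
Start: joints at [-1.415, 0.628, 0.038, 1.517, -0.027, 0.996, -0.02], TCP at [142.965, 634.097, 231.313] pointing down, gripper open.
Joint ranges: [-3.06, 3.06], [-0.37, 2.12], [-1.25, 1.32], [0.18, 2.47], [-1.1, 4.24], [0.23, 1.98], [-2.94, 2.94]. Speed limits (rad/s): [2.57, 2.57, 3.14, 3.14, 3.14, 3.14, 3.14].

INTERFACE

Orientations are given as [roll, pitch, yaw] about the fixed x, y, z axes, in that order (R = Rz(yaw) Ry(pitch) Rx(roll)).
In Python, from cell import readout, eyes, finish_job gives the robot as it stands. The module is installed in compiled form; this text tells all that it offers.
- The arm moves only by the tool apply_moves, never from a script. Its argument "commands" is a list that holds one entry, the list of rows, each a list of 6 numbers: the shift along the tool's x, y, z in units of 0.04 m (1.0 is 0.04 m), then the turn, a rotation vector about the tool's x, y, z in units of 5 degrees (1.0 is 5 degrees). A call has 1 to 8 rows; each row shifts and turns the pose as measured when the row begins, along the tool's axes as they then stand; what a row does not reach is not made up. A row lasts 1/12 s, in which the tool goes at most 41.7 mm and 7.16 degrees, less where a joint would pass 70% of its speed; a pose out of reach is approached as far as the arm can. A call with a number of a shift or a turn outside -1 to 1 is refused whole. A call with a gripper value outside its range is refused whole. "claw" is the finger opening in mm, from 0 to 85.4, set as the call begins (left out, the last holds). The fingers move at their own pace and stop on an object; the grip force is fixed at half the most. Time passes only in rows, so rows that do not move let the fingers close. It gives the time, the measured TCP pose, the force and the opening at its end, in the units of the state.
- readout.read_state(): the state, without advancing time (a new reading comes with each control period).
- eyes.get_image(name): name is "scene" or "side" or "wrist"; returns a dict with "image" (400x640x3 uint8, red, green, blue), "mtx" (3x3 intrinsics, pixels), "rvec" (rotation vector, rad) and "tvec" (3), from world to camera coordinates, as OpenCV has them. Camera axes: x right, y down, z forward; pixel columns grow to the right and rows downward; lengths in mm; the calibration is good to about 2 mm. A picture is of the moment at which its call begins. There is no depth.
- finish_job(): hands the job in, once; it reports no verdict.
The state is a dict: "clock": time; "qpos": joint angles; "qd": joint speeds; "tau": joint torques, N m; "eef_pos": TCP position; "tool_rot": TCP orientation; "force": force on the tool from outside, world axes, zero at the start; "torque": the same for the moment, N m; "width": finger opening in mm.
Only numpy, scipy, OpenCV 4.12 (cv2) and the standard library are available. Lean on these libraries where they do the work, as an engineer would, in place of code of your own. Each camera call takes 0.05 s, during which the arm holds its last target. There are 200 camera calls.

## Working session

There is one attempt and no reset: what is moved stays moved. The work goes in short steps, Python scripts to look and compute and a tool call to move; the robot and the scene stay as the last step left them, time stands still between calls to the robot, and variables do not carry over. Pictures are saved under pics/ and viewed, about 12 in all and at most 16, crops included, and the job is handed in when it is done.

Besides the shell and the picture viewer there is one more tool, called after "Call:" in YAML: its name, and indented under it one key for each argument. apply_moves: Moves the arm, as the interface text tells. Shifts and turns lie within -1 to 1; 1 stands for 0.04 m of shift or 5 degrees of turn. Its arguments: {"type":"object","properties":{"commands":{"type":"array"},"claw":{"type":"number"}},"required":["commands"]}

```bash
mkdir -p pics; cat > h.py <<'E'
import numpy as np, cv2
from cell import readout, eyes, finish_job
from scipy.spatial.transform import Rotation as R
def grab(n,save=None):
    d=eyes.get_image(n)
    if save: cv2.imwrite('pics/'+save,cv2.cvtColor(d['image'],cv2.COLOR_RGB2BGR))
    return d
def ray(d,uv):
    Rm=cv2.Rodrigues(np.array(d['rvec'],float))[0]; t=np.array(d['tvec'],float).ravel()
    p=cv2.undistortPoints(np.array([[uv]],float),np.array(d['mtx'],float),None).ravel()
    return -Rm.T@t, Rm.T@np.array([p[0],p[1],1])
def onz(d,uv,z):
    o,v=ray(d,uv); return o+v*(z-o[2])/v[2]
def proj(d,P):
    return cv2.projectPoints(np.array(P,float).reshape(-1,1,3),np.array(d['rvec'],float),np.array(d['tvec'],float),np.array(d['mtx'],float),None)[0].reshape(-1,2)
def st():
    s=readout.read_state(); print({k:np.round(s[k],3).tolist() for k in s}); return s
def go(target,yaw=None):
    """units in tool axes to reach world target"""
    s=readout.read_state(); Rt=R.from_euler('xyz',s['tool_rot'])
    return Rt.inv().apply(np.array(target)-s['eef_pos'])/40
E
python3 - <<'E'
from h import *
s=st(); print(np.round(R.from_euler('xyz',s['tool_rot']).as_matrix(),2))
for n in('scene','side','wrist'):
    d=grab(n,n+'0.png'); o,v=ray(d,(320,200)); print(n,o.round(),v.round(2))
E
```

```text
{'clock': 0.0, 'qpos': [-1.415, 0.629, 0.038, 1.518, -0.027, 0.996, -0.02], 'qd': [-0.0, -0.0, -0.001, 0.001, -0.001, -0.001, -0.001], 'tau': [-0.0, -56.338, 1.226, -19.344, 0.011, 0.01, 0.0], 'eef_pos': [142.829, 633.48, 230.386], 'tool_rot': [-1.571, 0.002, 1.349], 'force': [-0.022, 0.249, 0.05], 'torque': [0.034, -0.015, 0.01], 'width': 85.024}
[[ 0.22 -0.   -0.98]
 [ 0.98 -0.    0.22]
 [-0.   -1.   -0.  ]]
scene [ -110. -1002.   825.] [ 0.43  0.75 -0.5 ]
side [-150. 1038.  748.] [ 0.48 -0.71 -0.51]
wrist [ 64. 652. 374.] [ 0.31 -0.08 -0.95]
```

View pics/scene0.png

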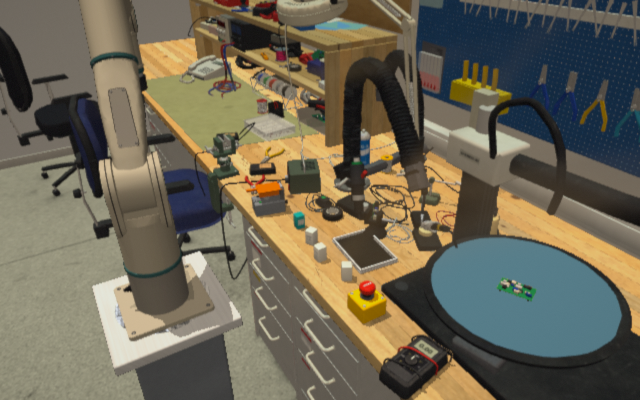

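View pics/side0.png

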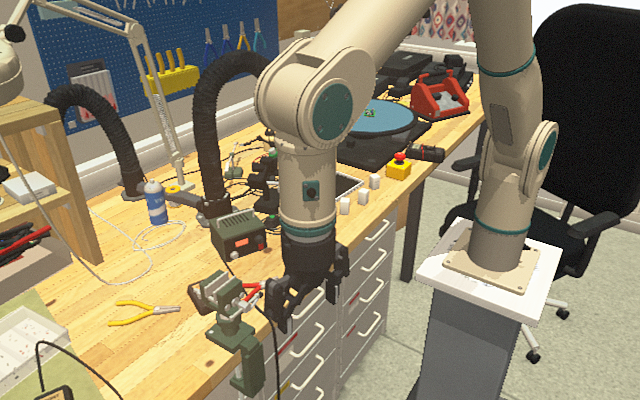

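The scene view shows the orange guard box near (268,195), the turquoise decoy (299,219), three white relays (311,235), (320,252), (346,270), the tray (365,250) and the stop box (367,300). Next I'll enlarge it and locate these.

```bash
python3 - <<'E'
from h import *
d=grab('scene'); im=cv2.cvtColor(d['image'],cv2.COLOR_RGB2BGR)
cv2.imwrite('pics/sc1.png',cv2.resize(im[165:325,235:435],None,fx=4,fy=3.75,interpolation=cv2.INTER_CUBIC))
hsv=cv2.cvtColor(im,cv2.COLOR_BGR2HSV)
def blobs(lo,hi,z,name,amin=25,roi=(150,330,230,440)):
    m=cv2.inRange(hsv,lo,hi); k=np.zeros_like(m);k[roi[0]:roi[1],roi[2]:roi[3]]=255
    n,_,s,c=cv2.connectedComponentsWithStats(m&k)
    for i in range(1,n):
        if s[i,4]>amin: print(name,c[i].round(1),s[i].tolist(),onz(d,c[i],z).round())
blobs((0,0,150),(180,40,255),24,'white')
blobs((80,100,50),(100,255,255),24,'turq')
blobs((0,180,80),(4,255,255),75,'red')
blobs((22,180,80),(32,255,255),30,'yel')
blobs((5,180,150),(14,255,255),85,'orange')
for n,uv,z in [('trayL',(334,237),14),('trayN',(362,271),14),('trayR',(397,262),14),('trayF',(368,231),14),('headtop',(367.5,284),85)]: print(n,onz(d,uv,z).round())
E
```

```text
white [310.6 229.9] [306, 227, 10, 6, 37] [462.  49.  24.]
white [365.4 254.9] [333, 235, 64, 36, 192] [ 530. -140.   24.]
white [319.2 245.9] [315, 243, 10, 7, 44] [442. -36.  24.]
white [346.  264.5] [342, 262, 9, 6, 54] [ 460. -148.   24.]
white [233.9 312.2] [230, 301, 11, 20, 154] [ 132. -161.   24.]
turq [298.1 219. ] [294, 212, 10, 17, 101] [459. 123.  24.]
red [363.5 173.3] [361, 170, 6, 8, 28] [752. 189.  75.]
red [366.9 288.3] [360, 281, 15, 14, 140] [ 416. -304.   75.]
yel [365.1 299.2] [348, 289, 38, 21, 308] [ 421. -292.   30.]
trayL [509.  -8.  14.]
trayN [ 489. -183.   14.]
trayR [ 593. -201.   14.]
trayF [614. -35.  14.]
headtop [ 419. -301.   85.]
```

View pics/sc1.png

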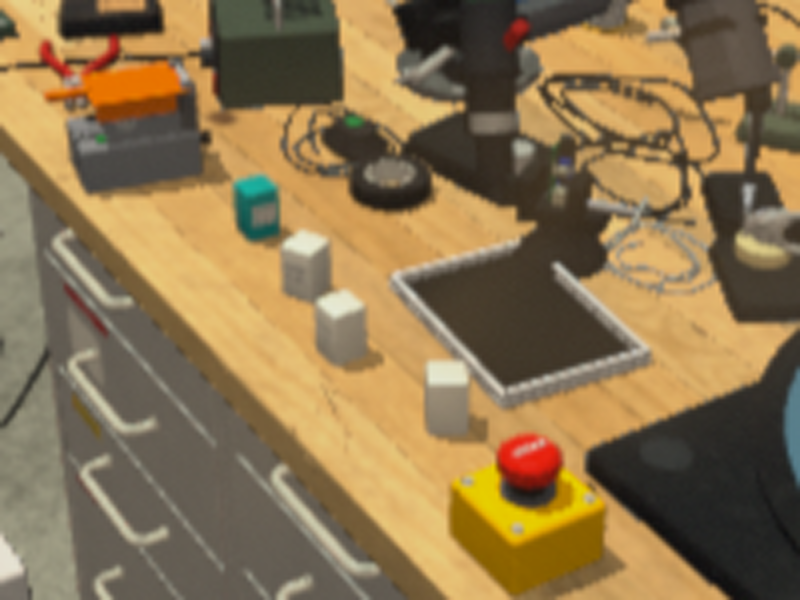

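View pics/wrist0.png

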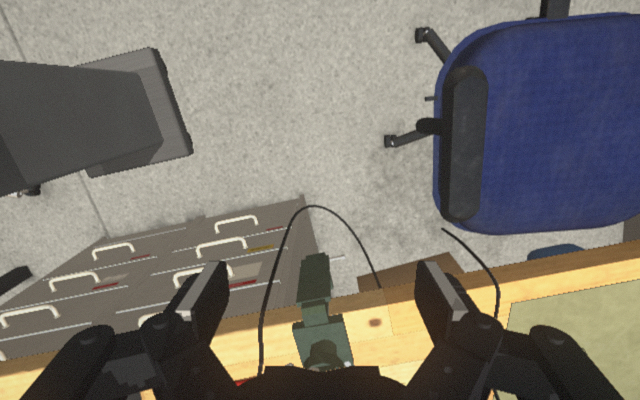

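The crop shows three relays standing left of the tray, with their tops at about (308,231), (320,246) and (347,265). The stop head is at (367,286). The guard's tab points toward the table's near edge, and the cutters lie behind the switch box. The wrist picture shows only floor and the table edge. I'll go towards the stop and square the tool to the world axes on the way.

Call:
apply_moves:
  commands:
    - [[0, 0, -0.9, 0, -1, 0], [0, 0, -0.9, 0, -1, 0], [0, 0, -0.9, 0, -0.5, 0], [-0.6, 0, -0.8, 0, 0, 0], [-0.6, 0, -0.8, 0, 0, 0], [-0.6, 0, -0.8, 0, 0, 0], [-0.6, 0, -0.8, 0, 0, 0], [-0.6, 0, -0.8, 0, 0, 0]]

```text
clock: 0.87
eef_pos: [405.9, 507.4, 225.5]
tool_rot: [-1.559, -0.002, 1.605]
force: [0.3, 0.5, 0.4]
width: 85.3
```

Call:
apply_moves:
  commands:
    - [[-1, 0, 0, 0, 0, 0], [-1, 0, 0, 0, 0, 0], [-1, 0, 0, 0, 0, 0], [-1, 0, 0, 0, 0, 0], [-1, 0, 0, 0, 0, 0], [-1, 0, 0, 0, 0, 0], [-1, 0, 0, 0, 0, 0], [-1, 0, 0, 0, 0, 0]]

```text
clock: 1.53
eef_pos: [423.7, 175.2, 221.8]
tool_rot: [-1.566, -0.003, 1.597]
force: [0.4, 0.1, 0.2]
width: 85.4
```

```bash
python3 - <<'E'
from h import *
import pickle
d=grab('wrist','w_sw.png'); pickle.dump(d,open('w_sw.pkl','wb'))
E
```

Call:
apply_moves:
  commands:
    - [[-1, 0, 0, 0, 0.2, 0], [-1, 0, 0, 0, 0.2, 0], [-1, 0, 0, 0, 0, 0], [-1, 0, 0, 0, 0, 0], [-1, 0, 0, 0, 0, 0], [-1, 0, 0, 0, 0, 0], [-1, 0, 0, 0, 0, 0], [-0.2, 0, 0, 0, 0, 0]]

```text
clock: 2.25
eef_pos: [420.0, -125.1, 223.5]
tool_rot: [-1.57, 0.004, 1.548]
force: [-0.1, -0.6, -0.4]
width: 85.3
```

```bash
python3 - <<'E'
from h import *
import pickle
d=grab('wrist','w_rel.png'); pickle.dump(d,open('w_rel.pkl','wb')); st()
a=cv2.imread('pics/w_sw.png');b=cv2.imread('pics/w_rel.png')
cv2.imwrite('pics/two.png',cv2.resize(np.vstack([a[:400],b[:400]]),(480,600)))
E
```

```text
{'clock': 2.3, 'qpos': [0.188, 0.343, 0.043, 2.089, -0.017, 0.711, 1.788], 'qd': [-0.073, -0.006, -0.058, 0.019, -0.021, 0.002, -0.081], 'tau': [-0.531, -36.272, -0.368, -14.748, -0.177, 0.09, 0.269], 'eef_pos': [420.142, -123.976, 223.473], 'tool_rot': [-1.57, 0.003, 1.548], 'force': [-0.019, -1.444, 0.228], 'torque': [-0.061, 0.011, -0.079], 'width': 85.35}
```

View pics/two.png

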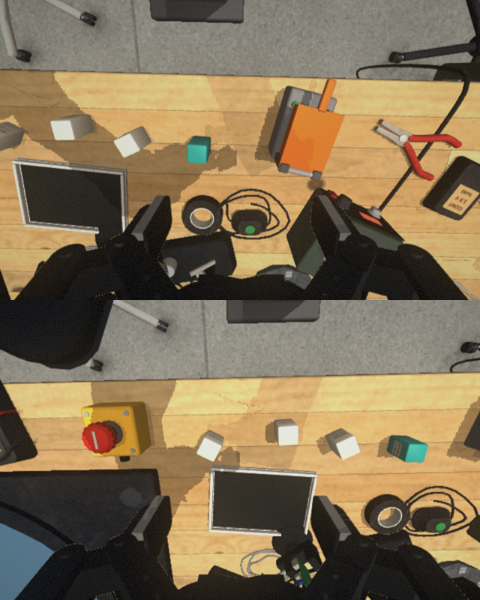

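Upper (switch view): orange guard at about (309,138), tilted, tab at (330,92). Cutters are at (420,148). Lower (second view): red head (99,437), three relays (210,446), (287,433), (343,444), tray (262,502). Now the numbers.

```bash
python3 - <<'E'
from h import *
import pickle
for f in('w_rel','w_sw'):
    d=pickle.load(open(f+'.pkl','rb')); im=cv2.cvtColor(d['image'],cv2.COLOR_RGB2BGR); hsv=cv2.cvtColor(im,cv2.COLOR_BGR2HSV)
    o,_=ray(d,(320,200)); print(f,'cam',o.round())
    def big(lo,hi,z,name,amin,roi=(100,300,0,640)):
        m=cv2.inRange(hsv,lo,hi); k=np.zeros_like(m);k[roi[0]:roi[1],roi[2]:roi[3]]=255
        n,l,s,c=cv2.connectedComponentsWithStats(m&k)
        for i in range(1,n):
            if s[i,4]>amin:
                cn=cv2.findContours((l==i).astype(np.uint8),cv2.RETR_EXTERNAL,cv2.CHAIN_APPROX_NONE)[0][0]
                q=cv2.approxPolyDP(cv2.convexHull(cn),3,True).reshape(-1,2)
                print(name,c[i].round(),s[i,4],onz(d,c[i],z)[:2].round(1),[onz(d,p,z)[:2].round().astype(int).tolist() for p in q])
    if f=='w_rel':
        big((0,180,60),(5,255,255),80,'red',200)
        big((22,150,60),(32,255,255),50,'yel',200)
        big((0,0,215),(180,45,255),48,'reltop',100,(150,215,200,520))
        big((0,0,140),(180,45,255),48,'relall',100,(150,215,200,520))
        big((0,0,130),(180,30,255),14,'tray',150,(218,330,270,430))
        cv2.imwrite('pics/rel4.png',cv2.resize(im[150:260,240:500],None,fx=3,fy=3,interpolation=cv2.INTER_CUBIC))
    else: big((5,170,120),(16,255,255),85,'orange',300)
E
```

```text
w_rel cam [ 339. -122.  367.]
red [132. 183.] 1215 [ 417.  -298.9] [[400, -306], [399, -291], [409, -279], [422, -278], [432, -288], [437, -300], [426, -318], [411, -319]]
yel [116. 154.] 214 [ 395.2 -326.7] [[385, -319], [405, -325], [409, -333], [386, -332]]
reltop [384. 180.] 623 [427.9 -61.6] [[415, -50], [440, -49], [441, -73], [418, -75]]
reltop [464. 197.] 597 [447.3  21.3] [[432, 28], [453, 37], [463, 15], [442, 5]]
reltop [278. 199.] 594 [ 445.7 -170.2] [[429, -175], [442, -154], [462, -165], [451, -187]]
relall [384. 180.] 674 [427.6 -62. ] [[414, -51], [440, -49], [441, -74], [417, -75]]
relall [464. 196.] 634 [446.9  20.8] [[431, 26], [453, 37], [463, 15], [442, 4]]
relall [278. 199.] 634 [ 445.4 -170.1] [[428, -175], [439, -154], [462, -165], [451, -187]]
tray [368. 231.] 323 [498.8 -71.4] [[494, -136], [506, -8]]
tray [305. 287.] 484 [ 574.7 -149.7] [[497, -175], [494, -170], [617, -61], [605, -184]]
w_sw cam [343. 173. 366.]
orange [416. 180.] 5539 [416.4 260.8] [[354, 279], [394, 295], [464, 279], [457, 224], [382, 240], [353, 271]]
```

View pics/rel4.png

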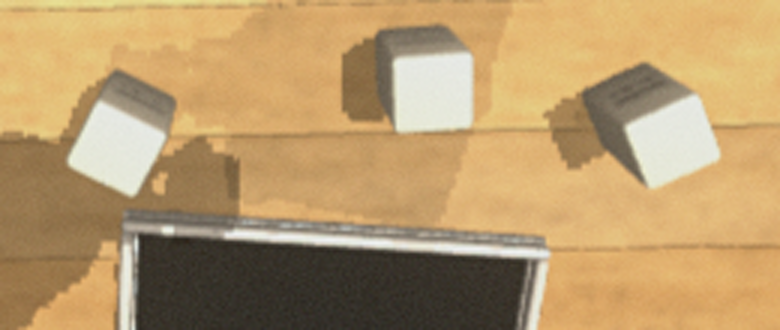

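The relay tops are clear: A (447,21), B (428,-62), C (446,-170), turned about 23°, 4° and -29°. The tray centre is near (560,-95). The head is near (418,-300). I'll press it with closed fingers.

Call:
apply_moves:
  commands:
    - [[-0.9, 0.3, 0, 0, 0, 0], [-0.9, 0.3, 0, 0, 0, 0], [-0.9, 0.3, 0, 0, 0, 0], [-0.9, 0.3, 0, 0, 0, 0], [-0.8, 0.3, 0, 0, 0, 0], [0, 0.4, 0, 0, 0, 0], [0, 0.4, 0, 0, 0, 0], [0, 0, 0, 0, 0, 0]]
  claw: 0

```text
clock: 2.97
eef_pos: [423.9, -299.4, 128.7]
tool_rot: [-1.577, 0.001, 1.556]
force: [-0.3, 0.4, 0.5]
width: 0.1
```

```bash
python3 - <<'E'
from h import *
st(); print(go([418,-300,90]))
E
```

```text
{'clock': 2.967, 'qpos': [0.541, 0.59, 0.032, 1.985, -0.039, 0.561, 2.156], 'qd': [-0.011, -0.023, -0.014, -0.019, -0.016, 0.043, -0.005], 'tau': [0.493, -47.306, 1.18, -13.047, 0.024, -0.526, 0.039], 'eef_pos': [423.937, -299.378, 128.74], 'tool_rot': [-1.577, 0.001, 1.556], 'force': [-0.268, 0.371, 0.541], 'torque': [0.017, 0.039, -0.027], 'width': 0.103}
[-0.01684711  0.96754895  0.15436415]
```

Call:
apply_moves:
  commands:
    - [[0, 0.5, 0.15, 0, 0, 0], [0, 0.45, 0, 0, 0, 0], [0, 0.2, 0, 0, 0, 0], [0, 0.15, 0, 0, 0, 0], [0, 0.05, 0, 0, 0, 0]]

```text
clock: 3.38
eef_pos: [422.9, -295.8, 75.6]
tool_rot: [-1.581, 0.001, 1.562]
force: [-2.2, -1.0, 9.9]
width: 0.0
```

Call:
apply_moves:
  commands:
    - [[0, -0.9, 0, 0, 0, 0], [0, -0.9, 0, 0, 0, 0], [0.8, 0, -0.15, 0, 1, 0], [0.8, 0, -0.15, 0, 1, 0], [0.7, 0, -0.2, 0, 1, 0], [0.7, 0, -0.3, 0, 1, 0], [0, 0, 0, 0, 1, 0], [0, 0, 0, 0, 0.8, 0]]
  claw: 70

```text
clock: 4.05
eef_pos: [476.4, -174.7, 156.1]
tool_rot: [-1.585, -0.013, 1.033]
force: [0.2, -0.4, 0.3]
width: 69.8
```

```bash
cat >> h.py <<'E'
def topblob(d,z=48,roi=(0,400,0,640),near=None,lo=(0,0,190),hi=(180,50,255)):
    hsv=cv2.cvtColor(d['image'],cv2.COLOR_RGB2HSV); m=cv2.inRange(hsv,lo,hi)
    n,l,s,c=cv2.connectedComponentsWithStats(m); out=[]
    for i in range(1,n):
        if s[i,4]<100: continue
        p=onz(d,c[i],z)
        if near is not None and np.hypot(*(p[:2]-near))>70: continue
        cn=cv2.findContours((l==i).astype(np.uint8),cv2.RETR_EXTERNAL,cv2.CHAIN_APPROX_NONE)[0][0].reshape(-1,2)
        w=np.array([onz(d,q,z)[:2] for q in cn],np.float32); r=cv2.minAreaRect(w)
        print('blob',c[i].round(),s[i,4],'world',p[:2].round(1),'rect',np.round(r[0],1),np.round(r[1],1),round(r[2],1))
E
python3 - <<'E'
from h import *
s=st(); d=grab('wrist','w3.png'); topblob(d,near=[446,-170]); print('red'); topblob(d,z=77,near=[418,-300],lo=(0,180,60),hi=(5,255,255))
d=grab('scene'); print('scene'); topblob(d,z=77,near=[418,-300],lo=(0,180,60),hi=(5,255,255))
print(go([446,-170,60]))
E
```

```text
{'clock': 4.05, 'qpos': [0.16, 0.538, 0.207, 2.007, -0.204, 0.6, 1.539], 'qd': [-0.254, 0.003, 0.196, -0.031, -0.261, 0.026, -0.652], 'tau': [-0.645, -44.712, 1.166, -13.652, 0.032, -0.142, 0.53], 'eef_pos': [476.357, -174.699, 156.134], 'tool_rot': [-1.585, -0.013, 1.033], 'force': [0.164, -0.403, 0.311], 'torque': [0.011, 0.054, 0.002], 'width': 69.781}
blob [303. 158.] 1165 world [ 445.5 -170.1] rect [ 445.6 -170.4] [26.5 27. ] 59.1
red
blob [136. 220.] 1762 world [ 417.3 -295.2] rect [ 417.4 -294.5] [36.7 42.2] 13.8
scene
blob [367. 291.] 141 world [ 409.4 -313.2] rect [ 411.  -311.9] [45.9 32.9] 55.3
[-0.31199495  2.38570796  0.75378677]
```

View pics/w3.png

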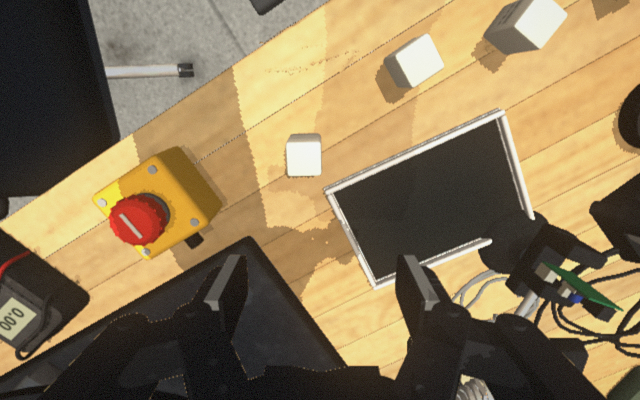

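C is confirmed at (445.5,-170) and squared to the jaws, and the head's image has dropped by about 8 mm, so it is latched. The tray and a dark fixture at its far right corner (560,250) are also clear. Grasping C.

Call:
apply_moves:
  commands:
    - [[-0.3, 0.2, 0.75, 0, 0, 0], [0, 0.6, 0, 0, 0, 0], [0, 0, 0, 0, 0, 0]]

```text
clock: 4.4
eef_pos: [446.6, -169.5, 125.2]
tool_rot: [-1.591, -0.014, 1.046]
force: [-0.3, 0.3, -0.2]
width: 70.0
```

```bash
python3 - <<'E'
from h import *
s=st(); print(go([446,-170,12]))
E
```

```text
{'clock': 4.4, 'qpos': [0.192, 0.556, 0.172, 2.113, -0.225, 0.467, 1.583], 'qd': [0.008, -0.121, 0.024, 0.059, 0.038, 0.105, -0.002], 'tau': [0.482, -43.204, 2.708, -9.93, -0.105, -0.502, 0.117], 'eef_pos': [446.617, -169.522, 125.232], 'tool_rot': [-1.591, -0.014, 1.046], 'force': [-0.279, 0.341, -0.185], 'torque': [-0.087, 0.021, 0.012], 'width': 69.98}
[-0.05841208  2.82951521  0.06523998]
```

Call:
apply_moves:
  commands:
    - [[-0.05, 0.8, 0.05, 0, 0, 0], [0, 0.8, 0, 0, 0, 0], [0, 0.8, 0, 0, 0, 0], [0, 0.4, 0, 0, 0, 0]]

```text
clock: 4.73
eef_pos: [448.6, -170.2, 23.3]
tool_rot: [-1.592, -0.021, 1.05]
force: [-0.8, 0.9, -0.3]
width: 70.1
```

Call:
apply_moves:
  commands:
    - [[0, 0, 0, 0, 0, 0], [0, 0, 0, 0, 0, 0], [0, 0, 0, 0, 0, 0], [0, 0, 0, 0, 0, 0], [0, 0, 0, 0, 0, 0], [0, -0.8, 0, 0, 0, 0], [0, -0.8, 0, 0, 0, 0], [0, 0, 0, 0, 0, 0]]
  claw: 0

```text
clock: 5.4
eef_pos: [448.4, -172.9, 92.2]
tool_rot: [-1.594, -0.022, 1.052]
force: [0.1, -0.9, -1.2]
width: 26.8
```

```bash
cat >> h.py <<'E'
def plan(t,yaw):
    s=st(); dy=np.rad2deg(yaw-s['tool_rot'][2]); 
    Rt=R.from_euler('xyz',s['tool_rot']); d=np.array(t)-s['eef_pos']
    # units in a level tool frame at the mean yaw
    print('world d',d.round(1),'tool units',(Rt.inv().apply(d)/40).round(2),'turn y units',round(-dy/5,2))
    rv=(Rt.inv()*R.from_euler('xyz',[-np.pi/2,0,yaw])).as_rotvec(); print('rotvec units',(np.rad2deg(rv)/5).round(2))
    R2=R.from_euler('xyz',[-np.pi/2,0,yaw]); print('units in final frame',(R2.inv().apply(d)/40).round(2))
E
python3 - <<'E'
from h import *
plan([545,-150,70],np.pi/2-0.07)
E
```

```text
{'clock': 5.4, 'qpos': [0.13, 0.632, 0.283, 2.133, -0.477, 0.41, 1.849], 'qd': [0.015, 0.044, -0.031, 0.013, -0.018, -0.049, 0.022], 'tau': [-0.721, -45.268, 3.919, -8.34, 0.116, 0.706, -0.181], 'eef_pos': [448.375, -172.902, 92.244], 'tool_rot': [-1.594, -0.022, 1.052], 'force': [0.092, -0.863, -1.207], 'torque': [0.009, -0.042, 0.004], 'width': 26.84}
world d [ 96.6  22.9 -22.2] tool units [ 1.68  0.64 -1.8 ] turn y units -5.15
rotvec units [ 0.32 -5.15  0.19]
units in final frame [ 0.74  0.56 -2.37]
```

Call:
apply_moves:
  commands:
    - [[0.2, 0, -0.4, 0.06, -1, 0.04], [0.2, 0, -0.4, 0.06, -1, 0.04], [0.2, 0, -0.4, 0.06, -1, 0.04], [0.1, 0, -0.4, 0.06, -1, 0.04], [0.1, 0, -0.4, 0.06, -1, 0.04], [0, 0, -0.4, 0, 0, 0], [0, 0, 0, 0, 0, 0]]

```text
clock: 5.98
eef_pos: [556.4, -171.5, 101.6]
tool_rot: [-1.582, 0.006, 1.511]
force: [0.5, -0.8, 0.5]
width: 26.7
```

```bash
python3 - <<'E'
from h import *
plan([545,-150,40],np.pi/2-0.07)
E
```

```text
{'clock': 5.983, 'qpos': [0.092, 0.712, 0.248, 1.841, -0.279, 0.61, 2.02], 'qd': [-0.001, -0.023, -0.001, 0.057, 0.012, 0.012, 0.036], 'tau': [0.347, -52.858, 4.614, -12.46, 0.104, 0.339, -0.055], 'eef_pos': [556.395, -171.526, 101.608], 'tool_rot': [-1.582, 0.006, 1.511], 'force': [0.534, -0.767, 0.477], 'torque': [-0.07, -0.05, 0.016], 'width': 26.749}
world d [-11.4  21.5 -61.6] tool units [0.53 1.53 0.33] turn y units 0.11
rotvec units [ 0.13  0.11 -0.06]
units in final frame [0.52 1.54 0.32]
```

Call:
apply_moves:
  commands:
    - [[0.5, 0, 0.3, 0.13, 0.1, -0.06], [0, 0.7, 0, 0, 0, 0], [0, 0.7, 0, 0, 0, 0], [0, 0.2, 0, 0, 0, 0], [0, 0, 0, 0, 0, 0]]

```text
clock: 6.4
eef_pos: [545.6, -150.9, 38.7]
tool_rot: [-1.576, 0.002, 1.501]
force: [0.1, 0.0, -0.3]
width: 26.8
```

```bash
python3 - <<'E'
from h import *
plan([545,-150,30],np.pi/2-0.07); grab('side','s2.png')
a=cv2.imread('pics/s2.png'); cv2.imwrite('pics/s2c.png',cv2.resize(a[120:240,300:460],None,fx=4,fy=4,interpolation=cv2.INTER_CUBIC))
E
```

```text
{'clock': 6.4, 'qpos': [0.091, 0.797, 0.201, 1.904, -0.323, 0.466, 2.024], 'qd': [-0.003, -0.002, -0.002, 0.024, -0.004, 0.007, 0.004], 'tau': [-0.251, -53.992, 3.668, -10.033, -0.055, -0.217, 0.033], 'eef_pos': [545.612, -150.91, 38.654], 'tool_rot': [-1.576, 0.002, 1.501], 'force': [0.102, 0.023, -0.276], 'torque': [-0.059, 0.006, 0.011], 'width': 26.791}
world d [-0.6  0.9 -8.7] tool units [0.02 0.22 0.02] turn y units 0.0
rotvec units [ 0.06  0.   -0.02]
units in final frame [0.02 0.22 0.02]
```

View pics/s2c.png

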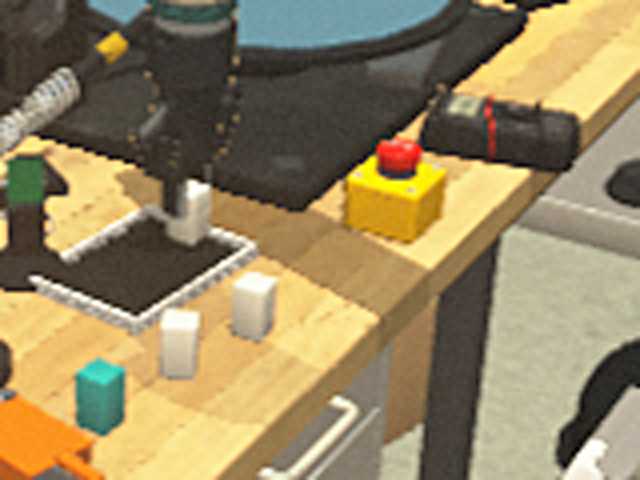

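The relay hangs upright just above the tray's near-right part. Lowering until contact.

Call:
apply_moves:
  commands:
    - [[0, 0.15, 0, 0, 0, 0], [0, 0.1, 0, 0, 0, 0], [0, 0.1, 0, 0, 0, 0]]

```text
clock: 6.7
eef_pos: [547.1, -152.6, 28.8]
tool_rot: [-1.581, 0.003, 1.499]
force: [-9.5, 4.2, 56.5]
width: 27.0
```

Call:
apply_moves:
  commands:
    - [[0, -0.05, 0, 0, 0, 0], [0, 0, 0, 0, 0, 0]]

```text
clock: 6.87
eef_pos: [548.2, -153.4, 32.8]
tool_rot: [-1.584, 0.003, 1.499]
force: [-1.1, -0.5, -0.7]
width: 26.8
```

Call:
apply_moves:
  commands:
    - [[0, 0, 0, 0, 0, 0], [0, 0, 0, 0, 0, 0], [0, 0, 0, 0, 0, 0], [0, -0.8, 0, 0, 0, 0], [0, -1, 0, 0, 0, 0], [0.5, -1, 0.5, 0, 0, 0], [0.9, 0, 0.9, 0, 0, 0], [0.9, 0, 0.9, 0, -0.6, 0]]
  claw: 50

```text
clock: 7.53
eef_pos: [475.5, -70.6, 140.8]
tool_rot: [-1.595, 0.012, 1.539]
force: [0.3, 2.3, -0.8]
width: 49.8
```

```bash
python3 - <<'E'
from h import *
plan([430,-62,120],np.pi/2+.03); d=grab('wrist'); topblob(d,near=[428,-62]); topblob(d,z=53,near=[545,-150])
E
```

```text
{'clock': 7.533, 'qpos': [-0.114, 0.539, 0.281, 2.098, -0.275, 0.513, 1.905], 'qd': [-0.795, -0.538, -0.142, 1.128, 0.089, -0.765, -0.156], 'tau': [7.921, -41.922, 6.368, -14.396, 0.106, 0.59, -0.031], 'eef_pos': [475.545, -70.59, 140.753], 'tool_rot': [-1.595, 0.012, 1.539], 'force': [0.336, 2.267, -0.777], 'torque': [0.057, -0.005, 0.037], 'width': 49.753}
world d [-45.5   8.6 -20.8] tool units [0.18 0.49 1.16] turn y units -0.71
rotvec units [ 0.28 -0.71 -0.14]
units in final frame [0.25 0.52 1.13]
blob [332. 134.] 1395 world [427.7 -61.8] rect [428.  -61.8] [26.8 26.6] 2.9
blob [287. 207.] 101 world [482.4 -98. ] rect [482.5 -96.7] [25.5  3.3] 88.4
blob [360. 211.] 268 world [487.7 -41.4] rect [487.5 -43.8] [59.1  3.3] 84.6
blob [218. 279.] 486 world [ 542.9 -158.2] rect [ 545.4 -156.6] [19.7 27.3] 85.3
blob [301. 314.] 262 world [579.9 -92.2] rect [579.9 -92.2] [61.2  4. ] 84.6
```

Call:
apply_moves:
  commands:
    - [[0, 0, 0.6, 0.25, -0.7, -0.1], [0, 0, 0, 0, 0, 0]]
  claw: 60

```text
clock: 7.75
eef_pos: [436.5, -55.9, 139.4]
tool_rot: [-1.554, -0.008, 1.623]
force: [-0.9, 0.1, 0.4]
width: 59.9
```

```bash
python3 - <<'E'
from h import *
plan([428,-62,25],1.62)
E
```

```text
{'clock': 7.75, 'qpos': [-0.106, 0.511, 0.246, 2.163, -0.257, 0.512, 1.96], 'qd': [-0.041, 0.013, -0.004, -0.095, -0.017, -0.066, -0.062], 'tau': [-0.468, -41.204, 2.351, -11.625, 0.006, -0.226, 0.409], 'eef_pos': [436.476, -55.941, 139.404], 'tool_rot': [-1.554, -0.008, 1.623], 'force': [-0.916, 0.062, 0.391], 'torque': [0.0, 0.056, -0.036], 'width': 59.932}
world d [  -8.5   -6.1 -114.4] tool units [-0.16  2.86  0.17] turn y units 0.03
rotvec units [-0.19  0.03  0.09]
units in final frame [-0.14  2.86  0.22]
```

Call:
apply_moves:
  commands:
    - [[-0.15, 0.4, 0.2, -0.2, 0, 0.1], [0, 0.8, 0, 0, 0, 0], [0, 0.8, 0, 0, 0, 0], [0, 0.6, 0, 0, 0, 0], [0, 0.25, 0, 0, 0, 0]]

```text
clock: 8.17
eef_pos: [430.6, -60.5, 39.1]
tool_rot: [-1.576, -0.006, 1.624]
force: [-0.3, -0.3, 1.0]
width: 60.2
```

Call:
apply_moves:
  commands:
    - [[0, 0, 0, 0, 0, 0], [0, 0, 0, 0, 0, 0], [0, 0, 0, 0, 0, 0], [0, 0, 0, 0, 0, 0], [0, 0, 0, 0, 0, 0]]
  claw: 0

```text
clock: 8.58
eef_pos: [430.9, -61.5, 37.9]
tool_rot: [-1.574, -0.005, 1.622]
force: [-0.2, -0.2, -0.8]
width: 26.2
```

Call:
apply_moves:
  commands:
    - [[0, -0.9, 0, 0, 0, 0], [0, -0.9, 0, 0, 0, 0], [-0.2, -0.2, -0.9, 0, 0, 0], [-0.2, 0, -0.9, 0, 0, 0], [-0.2, 0, -0.9, 0, 0, 0], [-0.2, 0, -0.7, 0, 0, 0], [0, 0, 0, 0, 0, 0]]

```text
clock: 9.17
eef_pos: [570.0, -87.3, 124.7]
tool_rot: [-1.572, -0.006, 1.622]
force: [0.7, -0.6, -0.7]
width: 25.9
```

```bash
python3 - <<'E'
from h import *
plan([575,-98,35],1.5)
E
```

```text
{'clock': 9.167, 'qpos': [-0.215, 0.722, 0.519, 1.835, -0.526, 0.726, 2.222], 'qd': [-0.021, -0.039, 0.005, 0.063, 0.017, 0.031, -0.004], 'tau': [-0.017, -50.993, 7.886, -13.127, 0.047, 0.502, -0.103], 'eef_pos': [570.0, -87.259, 124.701], 'tool_rot': [-1.572, -0.006, 1.622], 'force': [0.749, -0.581, -0.704], 'torque': [-0.033, -0.141, 0.016], 'width': 25.947}
world d [  5.  -10.7 -89.7] tool units [-0.29  2.24 -0.11] turn y units 1.39
rotvec units [0.   1.39 0.07]
units in final frame [-0.26  2.24 -0.14]
```

Call:
apply_moves:
  commands:
    - [[-0.15, 0.2, -0.1, 0, 0.7, 0], [-0.1, 0.4, 0, 0, 0.6, 0], [0, 0.6, 0, 0, 0, 0], [0, 0.3, 0, 0, 0, 0], [0, 0.2, 0, 0, 0, 0], [0, 0, 0, 0, 0, 0]]

```text
clock: 9.67
eef_pos: [576.9, -97.6, 57.9]
tool_rot: [-1.577, -0.005, 1.504]
force: [-0.2, -0.1, -1.2]
width: 26.1
```

Call:
apply_moves:
  commands:
    - [[0, 0.2, 0, 0, 0, 0], [0, 0.1, 0, 0, 0, 0], [0, 0, 0, 0, 0, 0]]

```text
clock: 9.92
eef_pos: [577.2, -97.5, 46.4]
tool_rot: [-1.578, -0.005, 1.504]
force: [-0.7, -0.5, -0.6]
width: 26.0
```

Call:
apply_moves:
  commands:
    - [[0, 0.07, 0, 0, 0, 0], [0, 0, 0, 0, 0, 0]]

```text
clock: 10.08
eef_pos: [577.7, -97.5, 44.2]
tool_rot: [-1.579, -0.005, 1.504]
force: [0.2, -0.5, -1.2]
width: 25.9
```

Call:
apply_moves:
  commands:
    - [[0, 0, 0, 0, 0, 0], [0, 0, 0, 0, 0, 0], [0, 0, 0, 0, 0, 0], [0, -0.8, 0, 0, 0, 0], [0, -1, 0, 0, 0, 0], [0.5, -0.8, 0.5, 0, 0, 0], [0.9, 0, 0.9, 0, 0, 0], [0, 0, 0, 0, 0, 0]]
  claw: 50

```text
clock: 10.75
eef_pos: [526.0, -42.0, 151.0]
tool_rot: [-1.578, -0.005, 1.5]
force: [-1.4, 1.3, -0.3]
width: 50.0
```

```bash
python3 - <<'E'
from h import *
d=grab('wrist','w5.png'); topblob(d,near=[447,21]); topblob(d,z=53,near=[575,-98]); plan([447,21,120],1.57)
E
```

```text
blob [400.  85.] 1475 world [447.   20.9] rect [447.2  20.9] [27.1 26.6] 25.7
blob [184. 230.] 1092 world [ 545.8 -153.2] rect [ 554.9 -153.5] [27.3 47.8] 85.8
blob [266. 258.] 544 world [575.5 -90.4] rect [578.3 -84.3] [59.6 24.8] 57.9
{'clock': 10.8, 'qpos': [-0.35, 0.637, 0.593, 1.95, -0.545, 0.7, 2.073], 'qd': [0.056, 0.038, 0.032, -0.093, 0.005, -0.042, 0.017], 'tau': [-2.697, -44.884, 5.726, -10.158, -0.121, 0.723, -0.103], 'eef_pos': [531.007, -46.334, 152.436], 'tool_rot': [-1.587, -0.001, 1.498], 'force': [1.772, -1.103, 1.178], 'torque': [-0.106, -0.103, -0.003], 'width': 50.287}
world d [-84.   67.3 -32.4] tool units [1.53 0.78 2.23] turn y units -0.83
rotvec units [ 0.19 -0.83 -0.  ]
units in final frame [1.68 0.81 2.1 ]
```

View pics/w5.png

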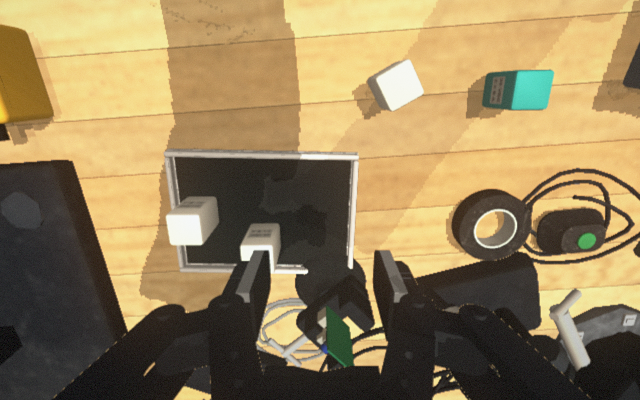

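Both placed relays stand in the tray: C at (192,222) and B at (262,245). The third, A, is untouched at (396,85), turned 25.7°. Going to A with yaw 2.02.

Call:
apply_moves:
  commands:
    - [[0.5, 0, 0.6, 0, -1, 0], [0.5, 0, 0.6, 0, -1, 0], [0.5, 0, 0.4, 0, -1, 0], [0.3, 0, 0.1, 0, -1, 0], [0, 0, 0, 0, -1, 0], [0, 0, 0, 0, -0.9, 0], [0, 0, 0, 0, 0, 0]]
  claw: 60

```text
clock: 11.38
eef_pos: [459.8, 25.5, 152.0]
tool_rot: [-1.59, 0.013, 2.039]
force: [0.1, -0.4, -0.5]
width: 60.0
```

```bash
python3 - <<'E'
from h import *
d=grab('wrist'); topblob(d,near=[447,21]); plan([447,21,25],2.02)
E
```

```text
blob [325. 177.] 1109 world [447.   20.9] rect [447.3  21. ] [26.1 26.7] 27.0
{'clock': 11.433, 'qpos': [-0.434, 0.521, 0.448, 2.139, -0.422, 0.541, 2.359], 'qd': [-0.003, 0.008, 0.022, -0.006, -0.012, 0.004, -0.031], 'tau': [-0.013, -40.101, 4.564, -11.29, 0.085, -0.112, 0.238], 'eef_pos': [460.041, 25.257, 152.05], 'tool_rot': [-1.59, 0.014, 2.035], 'force': [-0.508, -0.039, -0.394], 'torque': [-0.061, -0.006, -0.041], 'width': 59.724}
world d [ -13.    -4.3 -127.1] tool units [0.09 3.17 0.4 ] turn y units 0.17
rotvec units [ 0.22  0.17 -0.16]
units in final frame [0.05 3.18 0.34]
```

Call:
apply_moves:
  commands:
    - [[0.05, 0.5, 0.35, 0.2, 0.1, -0.15], [0, 0.8, 0, 0, 0, 0], [0, 0.8, 0, 0, 0, 0], [0, 0.8, 0, 0, 0, 0], [0, 0.3, 0, 0, 0, 0], [0, 0.15, 0, 0, 0, 0], [0, 0, 0, 0, 0, 0]]

```text
clock: 12.02
eef_pos: [453.9, 17.1, 12.6]
tool_rot: [-1.579, 0.003, 2.003]
force: [-1.2, 0.1, 1.0]
width: 60.1
```

Call:
apply_moves:
  commands:
    - [[0.16, -0.25, 0.12, 0, 0, 0], [0, 0, 0, 0, 0, 0]]

```text
clock: 12.18
eef_pos: [446.5, 19.7, 22.5]
tool_rot: [-1.577, 0.004, 1.997]
force: [-0.8, -0.1, -0.0]
width: 59.4
```

Call:
apply_moves:
  commands:
    - [[0, 0, 0, 0, 0, 0], [0, 0, 0, 0, 0, 0], [0, 0, 0, 0, 0, 0], [0, 0, 0, 0, 0, 0], [0, 0, 0, 0, 0, 0]]
  claw: 0

```text
clock: 12.6
eef_pos: [449.1, 20.1, 26.5]
tool_rot: [-1.584, 0.007, 1.997]
force: [0.5, 0.3, -1.0]
width: 26.8
```

Call:
apply_moves:
  commands:
    - [[0, -0.9, 0, 0, 0, 0], [0, -0.9, 0, 0, 0, 0], [0, -0.3, -0.3, 0, 1, 0], [-0.5, 0, -0.6, 0, 1, 0], [-0.5, 0, -0.6, 0, 1, 0], [-0.4, 0, -0.5, 0, 1, 0], [-0.4, 0, -0.4, 0, 1, 0], [0, 0, 0, 0, 0.6, 0]]

```text
clock: 13.27
eef_pos: [556.8, -24.8, 115.0]
tool_rot: [-1.58, -0.006, 1.492]
force: [1.1, -0.2, -0.4]
width: 27.1
```

```bash
python3 - <<'E'
from h import *
plan([545,-42,50],1.5)
E
```

```text
{'clock': 13.267, 'qpos': [-0.459, 0.782, 0.749, 1.907, -0.78, 0.761, 2.232], 'qd': [-0.12, 0.052, 0.146, 0.036, -0.154, 0.118, -0.502], 'tau': [-0.524, -49.179, 9.784, -11.714, 0.041, 0.343, 0.368], 'eef_pos': [556.832, -24.764, 114.988], 'tool_rot': [-1.58, -0.006, 1.492], 'force': [1.134, -0.224, -0.401], 'torque': [-0.055, -0.039, -0.004], 'width': 27.071}
world d [-11.8 -17.2 -65. ] tool units [-0.46  1.62  0.28] turn y units -0.09
rotvec units [ 0.1  -0.09  0.07]
units in final frame [-0.45  1.62  0.26]
```

Call:
apply_moves:
  commands:
    - [[-0.45, 0.2, 0.3, 0.1, -0.1, 0], [0, 0.7, 0, 0, 0, 0], [0, 0.5, 0, 0, 0, 0], [0, 0.3, 0, 0, 0, 0], [0, 0.1, 0, 0, 0, 0], [0, 0, 0, 0, 0, 0]]

```text
clock: 13.77
eef_pos: [546.1, -43.3, 40.3]
tool_rot: [-1.574, -0.004, 1.499]
force: [1.3, 0.7, -0.3]
width: 27.1
```

Call:
apply_moves:
  commands:
    - [[0, 0.13, 0, 0, 0, 0], [0, 0.05, 0, 0, 0, 0], [0, 0, 0, 0, 0, 0]]

```text
clock: 14.02
eef_pos: [547.2, -42.9, 33.9]
tool_rot: [-1.576, -0.004, 1.5]
force: [-0.0, -0.1, -0.2]
width: 27.1
```

Call:
apply_moves:
  commands:
    - [[0, 0, 0, 0, 0, 0], [0, 0, 0, 0, 0, 0], [0, 0, 0, 0, 0, 0], [0, -0.8, 0, 0, 0, 0], [0, -1, 0, 0, 0, 0], [0, -1, 0.3, 0, 0, 0], [0, 0, 0.9, 0, 0, 0], [-0.9, 0, 0, 0, 0, 0]]
  claw: 50

```text
clock: 14.68
eef_pos: [494.5, -67.1, 149.8]
tool_rot: [-1.572, -0.011, 1.511]
force: [-1.0, 1.5, -2.2]
width: 49.8
```

Call:
apply_moves:
  commands:
    - [[-0.8, 0, 0.5, 0, 0, 0], [-0.8, 0, 0.5, 0, 0, 0], [-0.8, 0, 0, 0, 0, 0], [-0.8, 0, 0, 0, 0, 0], [0, 0, 0, 0, 0, 0]]
  claw: 70

```text
clock: 15.1
eef_pos: [445.3, -201.2, 153.4]
tool_rot: [-1.583, -0.006, 1.511]
force: [0.2, -0.6, 1.2]
width: 69.9
```

```bash
python3 - <<'E'
from h import *
d=grab('wrist','w6.png'); topblob(d,z=53,near=[545,-150]);topblob(d,z=53,near=[560,-42]);print('red'); topblob(d,z=77,near=[418,-300],lo=(0,180,60),hi=(5,255,255)); plan([418,-299,120],1.5)
E
```

```text
blob [362. 312.] 401 world [ 558.1 -170.1] rect [ 558.9 -170.5] [80.1 40.5] 40.0
blob [380. 299.] 737 world [ 545.4 -153.3] rect [ 545.7 -153.2] [26.2 26.4] 86.3
blob [507. 294.] 785 world [546.8 -41.2] rect [549.8 -41.4] [26.2 32.6] 86.1
red
blob [178. 175.] 1933 world [ 416.  -297.7] rect [ 416.8 -298.1] [36.4 37.6] 10.9
{'clock': 15.15, 'qpos': [-0.127, 0.635, 0.759, 2.062, -0.7, 0.711, 2.604], 'qd': [-0.064, 0.005, -0.047, 0.019, -0.017, 0.024, -0.023], 'tau': [1.281, -41.758, 9.214, -12.083, 0.053, -0.199, 0.164], 'eef_pos': [445.489, -197.889, 152.947], 'tool_rot': [-1.582, -0.01, 1.513], 'force': [-0.877, 0.283, 0.122], 'torque': [0.024, 0.037, 0.002], 'width': 70.28}
world d [ -27.5 -101.1  -32.9] tool units [-2.57  0.79  0.55] turn y units 0.15
rotvec units [0.13 0.15 0.11]
units in final frame [-2.57  0.82  0.51]
```

View pics/w6.png

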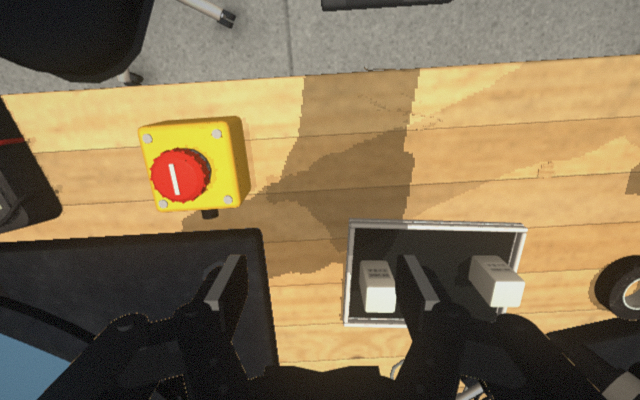

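All three relays appear to be in the tray, at (378,290) and (497,285), with B behind the finger. The head is at (178,175). I'll verify all three with the scene camera while approaching the head.

Call:
apply_moves:
  commands:
    - [[-0.85, 0.2, 0.2, 0.13, 0, 0.1], [-0.85, 0.2, 0.2, 0, 0, 0], [-0.85, 0.2, 0.1, 0, 0, 0], [0, 0, 0, 0, 0, 0]]

```text
clock: 15.48
eef_pos: [422.4, -297.1, 127.9]
tool_rot: [-1.573, -0.004, 1.523]
force: [0.2, -1.1, -0.4]
width: 70.3
```

```bash
python3 - <<'E'
from h import *
d=grab('scene','sc2.png'); im=cv2.imread('pics/sc2.png'); topblob(d,z=53,near=[560,-95],lo=(0,0,150))
print(proj(d,[[545,-153,53],[577,-97,53],[547,-42,53]]))
cv2.imwrite('pics/sc2c.png',cv2.resize(im[210:330,300:440],None,fx=4,fy=4,interpolation=cv2.INTER_CUBIC))
plan([417.5,-298.5,57],1.52)
E
```

```text
[[373.09999455 247.0483605 ]
 [370.62681624 233.75537161]
 [351.13744256 227.78194135]]
{'clock': 15.533, 'qpos': [0.11, 0.7, 0.701, 2.001, -0.711, 0.705, 2.79], 'qd': [-0.068, -0.016, -0.035, 0.026, -0.011, 0.034, -0.026], 'tau': [2.239, -45.578, 10.234, -11.862, 0.102, -0.365, 0.184], 'eef_pos': [423.176, -293.133, 127.717], 'tool_rot': [-1.573, -0.009, 1.525], 'force': [0.056, 0.22, -0.468], 'torque': [0.052, 0.009, -0.002], 'width': 69.667}
world d [ -5.7  -5.4 -70.7] tool units [-0.16  1.77  0.14] turn y units 0.06
rotvec units [0.02 0.06 0.1 ]
units in final frame [-0.14  1.77  0.13]
```

View pics/sc2c.png

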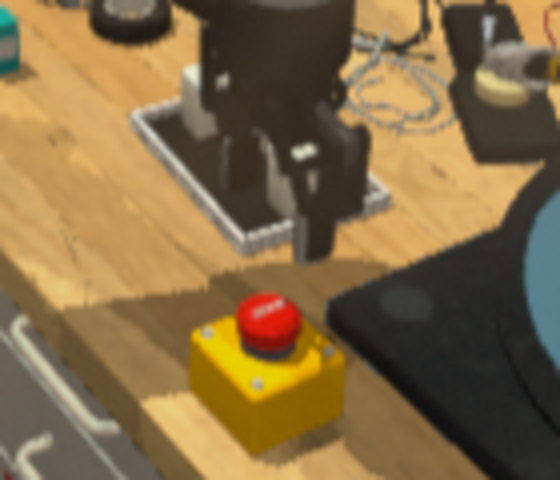

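Relays A and C are visible beside the gripper; B is hidden. I'll check with the side camera after descending.

Call:
apply_moves:
  commands:
    - [[-0.12, 0.3, 0.13, 0, 0.7, 0.1], [0, 0.6, 0, 0, 0.7, 0], [0, 0.5, 0, 0, 0, 0], [0, 0.25, 0, 0, 0, 0], [0, 0, 0, 0, 0, 0]]

```text
clock: 15.95
eef_pos: [422.3, -290.7, 60.6]
tool_rot: [-1.576, -0.005, 1.404]
force: [-0.0, -0.8, -0.4]
width: 69.8
```

```bash
python3 - <<'E'
from h import *
d=grab('side','s3.png'); topblob(d,z=53,near=[560,-95],lo=(0,0,150)); im=cv2.imread('pics/s3.png')
print(proj(d,[[545,-153,53],[577,-97,53],[547,-42,53]]))
cv2.imwrite('pics/s3c.png',cv2.resize(im[140:230,300:430],None,fx=4,fy=4,interpolation=cv2.INTER_CUBIC))
plan([417.5,-298.5,57],1.4)
E
```

```text
[[345.70482076 168.1623935 ]
 [329.02899341 171.97987445]
 [327.58043006 180.75782301]]
{'clock': 16.0, 'qpos': [0.168, 0.797, 0.604, 2.047, -0.871, 0.57, 2.805], 'qd': [-0.004, -0.026, 0.031, -0.014, 0.015, 0.011, -0.002], 'tau': [1.06, -48.415, 9.423, -8.231, -0.07, -0.249, 0.059], 'eef_pos': [422.631, -290.798, 61.366], 'tool_rot': [-1.577, -0.005, 1.404], 'force': [-0.763, 0.452, 0.296], 'torque': [0.039, 0.052, -0.014], 'width': 69.977}
world d [-5.1 -7.7 -4.4] tool units [-0.21  0.11  0.1 ] turn y units 0.05
rotvec units [0.07 0.05 0.06]
units in final frame [-0.21  0.11  0.09]
```

View pics/s3c.png

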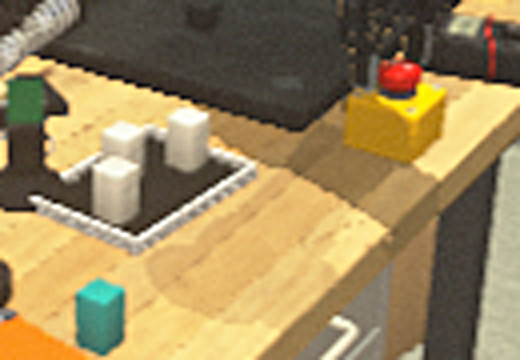

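All three relays stand in the tray. Now I'll grip the head.

Call:
apply_moves:
  commands:
    - [[-0.2, 0.07, 0.1, 0, 0, 0], [0, 0, 0, 0, 0, 0]]

```text
clock: 16.17
eef_pos: [418.4, -297.6, 59.6]
tool_rot: [-1.578, -0.004, 1.408]
force: [-0.7, -0.9, 0.9]
width: 70.0
```

Call:
apply_moves:
  commands:
    - [[0, 0, 0, 0, 0, 0], [0, 0, 0, 0, 0, 0], [0, 0, 0, 0, 0, 0], [0, 0, 0, 0, 0, 0], [0, 0, 0, 0, 0, 0]]
  claw: 0

```text
clock: 16.58
eef_pos: [418.7, -301.4, 63.2]
tool_rot: [-1.583, 0.001, 1.405]
force: [0.1, -0.8, -0.6]
width: 35.3
```

Call:
apply_moves:
  commands:
    - [[0, -0.02, 0, 0, 1, 0], [0, -0.02, 0, 0, 1, 0], [0, -0.02, 0, 0, 1, 0], [0, -0.02, 0, 0, 1, 0]]

```text
clock: 16.92
eef_pos: [418.7, -301.8, 66.9]
tool_rot: [-1.584, -0.003, 1.043]
force: [-0.2, -0.6, -0.3]
width: 35.3
```

```bash
python3 - <<'E'
from h import *
st()
E
```

```text
{'clock': 16.917, 'qpos': [0.132, 0.819, 0.703, 2.047, -0.953, 0.625, 2.543], 'qd': [-0.168, 0.09, 0.305, 0.002, -0.232, 0.195, -0.858], 'tau': [0.359, -49.443, 9.32, -8.446, -0.01, -0.023, 0.879], 'eef_pos': [418.711, -301.796, 66.882], 'tool_rot': [-1.584, -0.003, 1.043], 'force': [-0.216, -0.606, -0.25], 'torque': [-0.116, 0.231, 0.025], 'width': 35.28}
```

Call:
apply_moves:
  commands:
    - [[0, -0.02, 0, 0, 1, 0], [0, -0.02, 0, 0, 1, 0], [0, -0.02, 0, 0, 0.8, 0]]

```text
clock: 17.17
eef_pos: [418.5, -302.1, 69.5]
tool_rot: [-1.583, -0.005, 0.786]
force: [0.4, -1.3, -1.7]
width: 35.5
```

```bash
python3 - <<'E'
from h import *
st()
E
```

```text
{'clock': 17.167, 'qpos': [0.095, 0.84, 0.77, 2.047, -0.999, 0.669, 2.332], 'qd': [-0.111, 0.066, 0.209, -0.001, -0.132, 0.141, -0.731], 'tau': [0.021, -49.434, 10.686, -8.379, -0.096, 0.11, 0.643], 'eef_pos': [418.522, -302.055, 69.51], 'tool_rot': [-1.583, -0.005, 0.786], 'force': [0.425, -1.346, -1.697], 'torque': [-0.225, 0.214, -0.007], 'width': 35.506}
```

Call:
apply_moves:
  commands:
    - [[0, -0.02, 0, 0, 1, 0], [0, -0.02, 0, 0, 0.9, 0], [0, 0, 0, 0, 0, 0]]

```text
clock: 17.42
eef_pos: [418.4, -302.2, 71.2]
tool_rot: [-1.583, -0.006, 0.611]
force: [-0.0, -0.9, 0.1]
width: 35.4
```

```bash
python3 - <<'E'
from h import *
st()
E
```

```text
{'clock': 17.417, 'qpos': [0.075, 0.852, 0.808, 2.047, -1.022, 0.695, 2.179], 'qd': [0.001, -0.001, -0.008, 0.0, 0.007, -0.006, 0.061], 'tau': [-0.356, -48.079, 11.661, -8.195, -0.187, 0.129, -0.628], 'eef_pos': [418.38, -302.165, 71.21], 'tool_rot': [-1.583, -0.006, 0.611], 'force': [-0.05, -0.882, 0.06], 'torque': [-0.094, 0.173, 0.004], 'width': 35.411}
```

The head turned 0.795 rad and rose 8 mm. Releasing, rising, and rotating toward the guard's yaw (1.36).

Call:
apply_moves:
  commands:
    - [[0, 0, 0, 0, 0, 0], [0, 0, 0, 0, 0, 0], [0, 0, 0, 0, 0, 0], [0, 0, 0, 0, 0, 0]]
  claw: 70

```text
clock: 17.75
eef_pos: [419.3, -301.2, 71.1]
tool_rot: [-1.582, -0.007, 0.619]
force: [-0.5, -0.0, -0.1]
width: 69.5
```

Call:
apply_moves:
  commands:
    - [[0, -0.7, 0, 0, 0, 0], [0, -0.9, 0, 0, 0, 0], [0, -0.9, 0, 0, -1, 0], [0.6, -0.3, 0.6, 0, -1, 0], [0.7, 0, 0.6, 0, -1, 0], [0.7, 0, 0.5, 0, -1, 0], [0.8, 0, 0.4, 0, -1, 0], [0.8, 0, 0.3, 0, -1, 0]]

```text
clock: 18.42
eef_pos: [434.1, -130.6, 188.4]
tool_rot: [-1.591, 0.004, 1.155]
force: [0.4, 0.9, -0.5]
width: 70.0
```

```bash
python3 - <<'E'
from h import *
d=grab('scene'); topblob(d,z=85,near=[418,-300],lo=(0,180,60),hi=(5,255,255)); plan([400,270,160],1.359)
E
```

```text
blob [367. 288.] 159 world [ 410.2 -311. ] rect [ 410.9 -310.4] [46.  35.7] 58.4
{'clock': 18.467, 'qpos': [-0.406, 0.576, 0.927, 2.126, -0.692, 0.756, 2.139], 'qd': [0.076, 0.042, 0.005, -0.024, -0.024, 0.026, -0.009], 'tau': [9.297, -38.107, 16.818, -14.416, 1.097, -2.193, 0.009], 'eef_pos': [434.603, -122.123, 187.149], 'tool_rot': [-1.585, -0.002, 1.169], 'force': [-0.391, 7.558, -0.862], 'torque': [0.506, 0.038, 0.005], 'width': 70.249}
world d [-34.6 392.1 -27.1] tool units [8.68 0.63 4.64] turn y units -2.18
rotvec units [ 0.16 -2.18  0.01]
units in final frame [9.4  0.68 2.91]
```

Call:
apply_moves:
  commands:
    - [[0.9, 0, 0.4, 0.1, -1, 0], [0.9, 0, 0.4, 0, -1, 0], [0.95, 0, 0.3, 0, 0, 0], [0.95, 0, 0.3, 0, 0, 0], [0, 0, 0, 0, 0, 0]]

```text
clock: 18.88
eef_pos: [423.5, 36.9, 187.4]
tool_rot: [-1.579, -0.003, 1.361]
force: [0.1, -0.7, 0.2]
width: 70.0
```

```bash
python3 - <<'E'
from h import *
plan([410,270,160],1.359)
E
```

```text
{'clock': 18.883, 'qpos': [-0.783, 0.539, 0.926, 2.185, -0.674, 0.721, 1.965], 'qd': [0.073, -0.013, 0.065, 0.004, 0.036, -0.048, 0.066], 'tau': [-1.324, -35.37, 8.96, -12.487, -0.018, -0.176, -0.723], 'eef_pos': [423.503, 36.878, 187.361], 'tool_rot': [-1.579, -0.003, 1.361], 'force': [0.085, -0.668, 0.231], 'torque': [-0.053, 0.026, -0.025], 'width': 69.981}
world d [-13.5 233.1 -27.4] tool units [5.63 0.69 1.55] turn y units 0.02
rotvec units [0.09 0.02 0.04]
units in final frame [5.63 0.68 1.56]
```

j3 is stable. Now on to just in front of the guard, for a closer look.

Call:
apply_moves:
  commands:
    - [[0.94, 0, 0.25, 0, 0, 0], [0.94, 0, 0.25, 0, 0, 0], [0.94, 0, 0.25, 0, 0, 0], [0.94, 0, 0.25, 0, 0, 0], [0.94, 0, 0.25, 0, 0, 0], [0.8, 0, 0.25, 0, 0, 0], [0, 0, 0, 0, 0, 0]]
  claw: 40

```text
clock: 19.47
eef_pos: [412.1, 269.0, 188.4]
tool_rot: [-1.583, -0.007, 1.363]
force: [0.4, 0.5, 0.0]
width: 39.9
```

```bash
python3 - <<'E'
from h import *
plan([366,272,110],1.359)
d=grab('wrist','w7.png'); hsv=cv2.cvtColor(d['image'],cv2.COLOR_RGB2HSV); m=cv2.inRange(hsv,(5,170,100),(16,255,255))
cs=cv2.findContours(m,cv2.RETR_EXTERNAL,cv2.CHAIN_APPROX_NONE)[0]
for c in cs:
    if cv2.contourArea(c)>150:
        q=cv2.approxPolyDP(c,4,True).reshape(-1,2); print(q.tolist(),[onz(d,p,88)[:2].round().astype(int).tolist() for p in q])
E
```

```text
{'clock': 19.467, 'qpos': [-1.251, 0.648, 0.962, 2.024, -0.726, 0.839, 1.493], 'qd': [0.029, -0.014, 0.045, 0.043, 0.043, -0.026, 0.047], 'tau': [-0.205, -41.087, 11.59, -13.407, 0.025, 0.039, -0.598], 'eef_pos': [412.104, 268.991, 188.398], 'tool_rot': [-1.583, -0.007, 1.363], 'force': [0.366, 0.54, 0.044], 'torque': [-0.02, -0.039, -0.042], 'width': 39.868}
world d [-46.1   3.  -78.4] tool units [-0.18  1.95  1.17] turn y units 0.05
rotvec units [0.14 0.05 0.07]
units in final frame [-0.17  1.96  1.14]
[[430, 288], [437, 296], [466, 300], [458, 291], [445, 296], [447, 289]] [[515, 346], [525, 351], [535, 376], [524, 370], [527, 358], [520, 361]]
[[307, 119], [305, 163], [274, 166], [277, 247], [293, 252], [343, 251], [346, 165], [316, 164], [316, 120]] [[352, 272], [384, 264], [381, 240], [449, 225], [456, 237], [464, 278], [392, 294], [386, 272], [354, 279]]
```

View pics/w7.png

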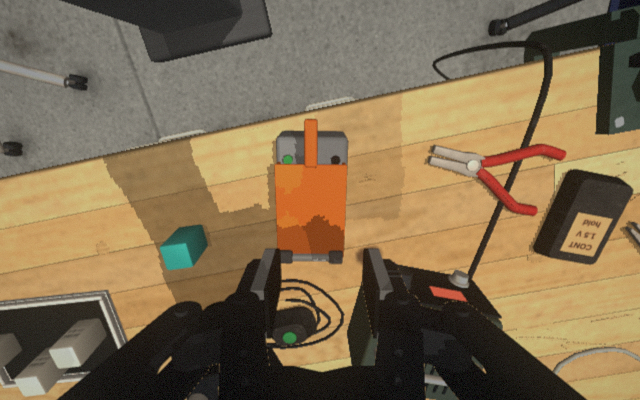

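The guard seen from above: tab (311,125)–(311,163), plate (275–346, 165–250), green dot (288,160), black dot (337,160), cutters well to the right. The hinge is near (464,251) and the box's yaw is about -12.6°. Descending on the tab.

Call:
apply_moves:
  commands:
    - [[-0.15, 0.5, 0.65, 0.14, 0.15, 0.07], [0, 0.7, 0.65, 0, 0, 0], [0, 0.6, 0, 0, 0, 0], [0, 0, 0, 0, 0, 0]]

```text
clock: 19.85
eef_pos: [363.2, 268.0, 115.9]
tool_rot: [-1.578, -0.0, 1.347]
force: [-1.7, -0.6, -0.4]
width: 39.9
```

```bash
python3 - <<'E'
from h import *
plan([361,274,76],1.351)
E
```

```text
{'clock': 19.85, 'qpos': [-1.235, 0.702, 0.823, 2.182, -0.904, 0.641, 1.593], 'qd': [-0.034, -0.058, 0.038, 0.03, 0.053, 0.055, -0.043], 'tau': [-0.171, -40.76, 8.813, -8.306, -0.486, -0.425, 0.442], 'eef_pos': [363.162, 267.988, 115.915], 'tool_rot': [-1.578, -0.0, 1.347], 'force': [-1.737, -0.615, -0.379], 'torque': [0.002, -0.011, -0.078], 'width': 39.871}
world d [ -2.2   6.  -39.9] tool units [0.13 1.   0.09] turn y units -0.05
rotvec units [ 0.08 -0.05  0.  ]
units in final frame [0.13 1.   0.09]
```

Call:
apply_moves:
  commands:
    - [[0.13, 0.5, 0.1, 0.08, 0, 0], [0, 0.4, 0, 0, 0, 0], [0, 0.08, 0, 0, 0, 0], [0, 0, 0, 0, 0, 0]]

```text
clock: 20.18
eef_pos: [364.1, 269.8, 78.4]
tool_rot: [-1.572, -0.001, 1.339]
force: [-0.9, -0.4, -0.2]
width: 40.0
```

Call:
apply_moves:
  commands:
    - [[0, 0, 0, 0, 0, 0], [0, 0, 0, 0, 0, 0], [0, 0, 0, 0, 0, 0], [0, 0, 0, 0, 0, 0]]
  claw: 0

```text
clock: 20.52
eef_pos: [367.0, 271.1, 82.3]
tool_rot: [-1.574, -0.008, 1.338]
force: [-1.1, -2.6, -2.7]
width: 7.7
```

```bash
python3 - <<'E'
from h import *
s=st(); H=np.array([464.3,250.6,85]); x=np.array([.976,-.218,0]);p=s['eef_pos']
print('along',(p-H)@x, 'y',(p-H)@[.218,.976,0],p[2])
E
```

```text
{'clock': 20.517, 'qpos': [-1.168, 0.749, 0.73, 2.193, -1.003, 0.573, 1.667], 'qd': [0.001, -0.019, 0.004, -0.003, 0.02, 0.007, -0.015], 'tau': [-0.747, -44.834, 8.749, -9.282, -0.924, -0.073, -0.086], 'eef_pos': [367.028, 271.114, 82.341], 'tool_rot': [-1.574, -0.008, 1.338], 'force': [-1.056, -2.649, -2.703], 'torque': [-0.841, 0.441, 0.078], 'width': 7.665}
along -99.40970812328322 y -1.1832594683623563 82.34108338607358
```

Call:
apply_moves:
  commands:
    - [[0, 0, 0, 0, 0, 0], [0, 0.1, 0.1, 0, 0, 0], [0, 0.2, 0, 0, 0, 0], [0, 0.05, 0, 0, 0, 0]]
  claw: 25

```text
clock: 20.85
eef_pos: [364.4, 272.5, 69.8]
tool_rot: [-1.578, -0.011, 1.338]
force: [-0.2, -0.3, 0.1]
width: 25.1
```

Call:
apply_moves:
  commands:
    - [[0, 0, 0, 0, 0, 0], [0, 0, 0, 0, 0, 0], [0, 0, 0, 0, 0, 0]]
  claw: 0

```text
clock: 21.1
eef_pos: [363.9, 271.7, 69.8]
tool_rot: [-1.578, -0.009, 1.338]
force: [0.3, 0.6, 0.5]
width: 8.4
```

```bash
python3 - <<'E'
from h import *
s=st(); H=np.array([464.3,250.6,85]); x=np.array([.976,-.218,0]);p=s['eef_pos']
r=-(p-H)@x; off=p[2]-85; print('r',r,'off',off)
X=R.from_euler('xyz',s['tool_rot']).inv()
prev=p
for th in np.arange(.2,1.85,.2):
    t=p+x*r*(1-np.cos(th))+np.array([0,0,r*np.sin(th)]); print(round(th,2),t.round(),(X.apply(t-prev)/40).round(2)); prev=t
E
```

```text
{'clock': 21.1, 'qpos': [-1.141, 0.757, 0.674, 2.207, -1.035, 0.523, 1.687], 'qd': [-0.002, -0.004, 0.005, -0.001, 0.004, 0.0, 0.003], 'tau': [0.471, -43.711, 8.932, -5.818, -0.108, -0.099, -0.228], 'eef_pos': [363.875, 271.692, 69.847], 'tool_rot': [-1.578, -0.009, 1.338], 'force': [0.251, 0.577, 0.455], 'torque': [0.157, -0.019, 0.222], 'width': 8.375}
r 102.61278399269712 off -15.152793086664772
0.2 [366. 271.  90.] [ 0.01 -0.51 -0.05]
0.4 [372. 270. 110.] [ 0.01 -0.49 -0.15]
0.6 [381. 268. 128.] [ 0.01 -0.45 -0.25]
0.8 [394. 265. 143.] [ 0.01 -0.39 -0.33]
1.0 [410. 261. 156.] [ 0.01 -0.32 -0.4 ]
1.2 [428. 257. 165.] [ 0.01 -0.23 -0.46]
1.4 [447. 253. 171.] [ 0.01 -0.13 -0.49]
1.6 [467. 249. 172.] [ 0.01 -0.03 -0.51]
1.8 [487. 244. 170.] [ 0.01  0.07 -0.51]
```

Call:
apply_moves:
  commands:
    - [[0, -0.5, -0.05, 0, 0, 0], [0, -0.5, -0.15, 0, 0, 0], [0, -0.45, -0.25, 0, 0, 0]]

```text
clock: 21.35
eef_pos: [381.0, 267.6, 127.1]
tool_rot: [-1.578, -0.006, 1.339]
force: [6.3, 1.5, -11.5]
width: 8.5
```

```bash
cat > g.py <<'E'
from h import *
s=st(); x=np.array([.976,-.218,0]); p=s['eef_pos']; C=np.array([464.3,250.6,70]); r=102.6
v=p-C; th=np.arctan2(v[2],-(v@x)); print('th',th,'r',np.hypot(v[2],v@x)); X=R.from_euler('xyz',s['tool_rot']).inv(); prev=p
for t in np.arange(th+.2,2.05,.2):
    q=C-x*r*np.cos(t)+np.array([0,0,r*np.sin(t)]); print(round(t,2),q.round(),(X.apply(q-prev)/40).round(2)); prev=q
E
python3 g.py
```

```text
{'clock': 21.35, 'qpos': [-1.209, 0.691, 0.829, 2.141, -0.855, 0.671, 1.558], 'qd': [-0.125, -0.203, 0.546, -0.384, 0.637, 0.577, -0.394], 'tau': [-0.179, -44.28, 9.429, -7.709, -0.295, 0.407, 0.201], 'eef_pos': [380.993, 267.626, 127.136], 'tool_rot': [-1.578, -0.006, 1.339], 'force': [6.337, 1.488, -11.544], 'torque': [0.48, -0.856, 0.169], 'width': 8.485}
th 0.591714359383232 r 102.43464819071868
0.79 [394. 266. 143.] [ 0.04 -0.39 -0.33]
0.99 [409. 263. 156.] [ 0.01 -0.32 -0.4 ]
1.19 [427. 259. 165.] [ 0.01 -0.23 -0.46]
1.39 [446. 255. 171.] [ 0.01 -0.14 -0.49]
1.59 [466. 250. 173.] [ 0.01 -0.04 -0.51]
1.79 [486. 246. 170.] [ 0.01  0.07 -0.51]
1.99 [505. 241. 164.] [ 0.    0.16 -0.48]
```

Tracking is precise.

Call:
apply_moves:
  commands:
    - [[0.02, -0.4, -0.33, 0, 0, 0], [0, -0.32, -0.4, 0, 0, 0], [0, -0.23, -0.45, 0, 0, 0]]

```text
clock: 21.6
eef_pos: [425.5, 257.6, 166.5]
tool_rot: [-1.576, -0.002, 1.342]
force: [2.2, 2.2, -17.4]
width: 8.3
```

```bash
python3 g.py
```

```text
{'clock': 21.6, 'qpos': [-1.174, 0.677, 0.903, 2.024, -0.749, 0.804, 1.518], 'qd': [0.291, 0.044, 0.13, -0.496, 0.268, 0.442, -0.026], 'tau': [-1.388, -48.513, 13.781, -13.238, 0.346, -0.59, -0.094], 'eef_pos': [425.464, 257.575, 166.489], 'tool_rot': [-1.576, -0.002, 1.342], 'force': [2.225, 2.177, -17.351], 'torque': [0.704, -0.114, 0.022], 'width': 8.256}
th 1.1829087284555366 r 104.23253423312181
1.38 [446. 255. 171.] [ 0.05 -0.11 -0.51]
1.58 [466. 250. 173.] [ 0.   -0.04 -0.51]
1.78 [485. 246. 170.] [ 0.    0.06 -0.51]
1.98 [504. 242. 164.] [ 0.    0.16 -0.49]
```

Call:
apply_moves:
  commands:
    - [[0.02, -0.08, -0.5, 0, 0, 0], [0, -0.03, -0.5, 0, 0, 0], [0, 0.07, -0.5, 0, 0, 0], [0, 0.08, -0.25, 0, 0, 0], [0, 0, 0, 0, 0, 0]]

```text
clock: 22.02
eef_pos: [488.0, 243.6, 168.0]
tool_rot: [-1.553, -0.004, 1.343]
force: [-1.8, 1.1, -5.3]
width: 7.6
```

```bash
python3 g.py
```

```text
{'clock': 22.017, 'qpos': [-1.036, 0.733, 0.878, 1.882, -0.735, 0.901, 1.557], 'qd': [-0.004, -0.017, -0.012, 0.011, 0.014, 0.034, -0.017], 'tau': [1.692, -49.298, 13.81, -15.031, 0.197, -0.54, 0.191], 'eef_pos': [488.026, 243.633, 167.958], 'tool_rot': [-1.553, -0.004, 1.343], 'force': [-1.803, 1.082, -5.303], 'torque': [0.083, 0.343, -0.049], 'width': 7.57}
th 1.8175590535587471 r 101.01799935643818
2.02 [508. 241. 163.] [ 0.04  0.13 -0.49]
```

Call:
apply_moves:
  commands:
    - [[0, 0, 0, 0, 0, 0], [0, 0, 0, 0, 0, 0], [0, -0.5, 0, 0, 0, 0], [0, -0.9, 0, 0, 0, 0], [0, -0.9, 0, 0, 0, 0], [0, 0, 0.8, 0, 0, 0], [0, 0, 0.8, 0, 0, 0], [0, 0, 0, 0, 0, 0]]
  claw: 40

```text
clock: 22.68
eef_pos: [424.3, 257.6, 264.9]
tool_rot: [-1.555, -0.003, 1.341]
force: [0.2, 0.6, -1.2]
width: 40.1
```

```bash
python3 - <<'E'
from h import *
grab('wrist','w8.png'); grab('scene','sc4.png'); a=cv2.imread('pics/sc4.png'); b=cv2.imread('pics/w8.png')
cv2.imwrite('pics/c8.png',np.hstack([cv2.resize(b,(480,300)),cv2.resize(a[150:230,230:315],None,fx=3.75,fy=3.75,interpolation=cv2.INTER_CUBIC)]))
plan([422,292,110],1.351)
E
```

```text
{'clock': 22.783, 'qpos': [-1.256, 0.563, 1.039, 1.898, -0.578, 1.025, 1.377], 'qd': [0.043, 0.024, -0.005, -0.029, -0.002, -0.005, 0.006], 'tau': [-1.06, -38.651, 10.168, -15.873, -0.003, 0.204, -0.052], 'eef_pos': [428.347, 256.477, 265.059], 'tool_rot': [-1.56, -0.003, 1.339], 'force': [0.616, 0.118, -0.471], 'torque': [0.005, -0.062, -0.008], 'width': 40.105}
world d [  -6.3   35.5 -155.1] tool units [0.82 3.88 0.32] turn y units -0.13
rotvec units [-0.12 -0.13  0.03]
units in final frame [0.83 3.88 0.35]
```

View pics/c8.png

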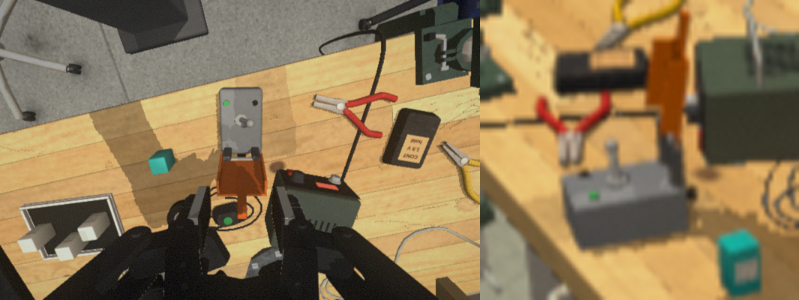

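The guard is open by itself, leaning back. The toggle stands at about (243,120) in the left half, and the relays are still in the tray. Now the toggle: start on its left (+y) side with the fingers closed.

Call:
apply_moves:
  commands:
    - [[0.4, 0.9, 0.1, -0.1, -0.1, 0], [0.4, 0.9, 0.1, 0, 0, 0], [0.4, 0.9, 0.1, 0, 0, 0], [0, 0.5, 0, 0, 0, 0], [0, 0, 0, 0, 0, 0]]
  claw: 0

```text
clock: 23.2
eef_pos: [435.4, 308.3, 134.8]
tool_rot: [-1.581, -0.009, 1.346]
force: [-0.6, -0.3, 0.2]
width: 0.2
```

```bash
python3 - <<'E'
from h import *
plan([421.5,307,66],1.351)
d=grab('scene'); print(proj(d,[[418.2,273.7,74.5]])); d=grab('wrist','w9.png'); print(proj(d,[[418.2,273.7,74.5]]))
E
```

```text
{'clock': 23.2, 'qpos': [-1.189, 0.754, 0.843, 1.964, -0.809, 0.785, 1.474], 'qd': [-0.011, 0.015, -0.001, -0.044, -0.003, 0.033, -0.022], 'tau': [-0.199, -46.341, 10.886, -12.043, -0.437, -0.489, 0.248], 'eef_pos': [435.378, 308.28, 134.807], 'tool_rot': [-1.581, -0.009, 1.346], 'force': [-0.578, -0.252, 0.201], 'torque': [-0.026, 0.08, 0.011], 'width': 0.237}
world d [-13.9  -1.3 -68.8] tool units [-0.12  1.72  0.35] turn y units -0.05
rotvec units [ 0.12 -0.05  0.11]
units in final frame [-0.11  1.72  0.33]
[[264.66873956 188.48058872]]
[[262.02232077 201.59997457]]
```

View pics/w9.png

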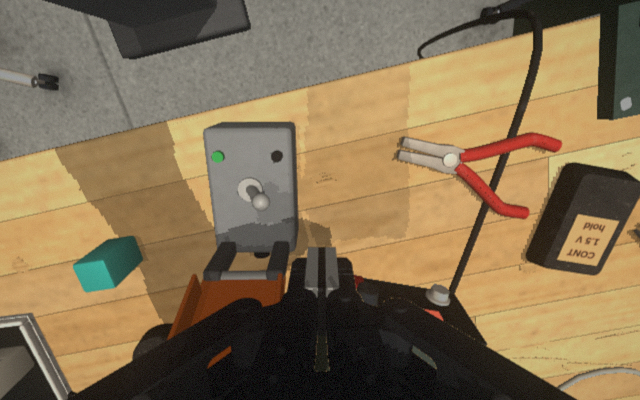

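The ball is at (261,202), exactly as predicted. I have one viewed picture left after this. Descending beside it.

Call:
apply_moves:
  commands:
    - [[0, 0.3, 0.35, 0.12, 0, 0.1], [0, 0.8, 0, 0, 0, 0], [0, 0.5, 0, 0, 0, 0], [0, 0.1, 0, 0, 0, 0]]

```text
clock: 23.63
eef_pos: [428.2, 313.3, 73.5]
tool_rot: [-1.582, -0.012, 1.342]
force: [-0.3, -0.1, 0.1]
width: -0.3
```

```bash
cat > t.py <<'E'
from h import *
s=st(); v=s['eef_pos']-np.array([415.5,261.5,45]); print('toggle frame x,y,z',(v@[.976,-.218,0]).round(1),(v@[.218,.976,0]).round(1),v[2].round(1))
E
python3 t.py
```

```text
{'clock': 23.633, 'qpos': [-1.14, 0.828, 0.734, 2.009, -0.934, 0.662, 1.559], 'qd': [0.043, 0.03, -0.062, 0.017, -0.079, -0.081, 0.059], 'tau': [0.579, -49.18, 11.315, -9.084, -0.17, -0.348, 0.15], 'eef_pos': [428.168, 313.277, 73.478], 'tool_rot': [-1.582, -0.012, 1.342], 'force': [-0.283, -0.116, 0.065], 'torque': [-0.011, 0.055, -0.0], 'width': -0.333}
toggle frame x,y,z 1.1 53.3 28.5
```

Call:
apply_moves:
  commands:
    - [[0, 0.18, 0.1, 0, 0, 0], [-0.4, 0.03, 0, 0, 0, 0], [-0.3, 0, 0, 0, 0, 0], [-0.15, 0, 0, 0, 0, 0]]

```text
clock: 23.97
eef_pos: [418.0, 285.8, 67.3]
tool_rot: [-1.585, -0.021, 1.346]
force: [-0.9, 6.7, 9.6]
width: -0.5
```

```bash
python3 t.py
```

```text
{'clock': 23.967, 'qpos': [-1.091, 0.803, 0.69, 2.084, -0.982, 0.589, 1.657], 'qd': [0.099, -0.095, -0.065, 0.119, -0.058, -0.111, 0.17], 'tau': [3.031, -40.131, 11.151, -3.442, 1.309, -0.986, -0.047], 'eef_pos': [417.967, 285.825, 67.274], 'tool_rot': [-1.585, -0.021, 1.346], 'force': [-0.891, 6.672, 9.648], 'torque': [1.461, 0.067, 0.039], 'width': -0.53}
toggle frame x,y,z -2.9 24.3 22.3
```

Call:
apply_moves:
  commands:
    - [[-0.25, 0, 0, 0, 0, 0], [-0.2, 0, 0, 0, 0, 0], [-0.15, 0, 0, 0, 0, 0]]

```text
clock: 24.22
eef_pos: [414.8, 267.8, 71.4]
tool_rot: [-1.589, -0.035, 1.349]
force: [0.3, 2.3, -0.6]
width: 0.2
```

```bash
python3 t.py; python3 - <<'E'
from h import *
d=grab('scene','sc9.png'); grab('wrist','w10.png')
E
```

```text
{'clock': 24.217, 'qpos': [-1.05, 0.772, 0.663, 2.127, -1.001, 0.55, 1.717], 'qd': [0.13, -0.094, -0.088, 0.131, -0.055, -0.118, 0.18], 'tau': [0.122, -45.414, 10.013, -6.709, 0.352, -0.063, -0.153], 'eef_pos': [414.831, 267.85, 71.369], 'tool_rot': [-1.589, -0.035, 1.349], 'force': [0.251, 2.257, -0.581], 'torque': [0.455, -0.042, -0.019], 'width': 0.209}
toggle frame x,y,z -2.0 6.1 26.4
```

Call:
apply_moves:
  commands:
    - [[-0.15, 0.05, 0, 0, 0, 0], [-0.1, 0.03, 0, 0, 0, 0]]

```text
clock: 24.48
eef_pos: [414.5, 264.2, 69.7]
tool_rot: [-1.589, -0.045, 1.351]
force: [-2.8, 11.5, 16.6]
width: -0.2
```

```bash
python3 t.py
```

```text
{'clock': 24.483, 'qpos': [-1.025, 0.763, 0.637, 2.14, -1.019, 0.528, 1.747], 'qd': [0.116, -0.052, -0.145, 0.044, -0.07, -0.106, 0.125], 'tau': [4.569, -36.045, 11.485, -1.573, 1.707, -1.831, -0.066], 'eef_pos': [414.485, 264.208, 69.742], 'tool_rot': [-1.589, -0.045, 1.351], 'force': [-2.826, 11.475, 16.568], 'torque': [2.35, 0.314, 0.046], 'width': -0.161}
toggle frame x,y,z -1.6 2.4 24.7
```

Call:
apply_moves:
  commands:
    - [[0.2, -0.3, 0, 0, 0, 0], [0.2, -0.8, 0, 0, 0, 0], [0.3, -0.9, 0, 0, 0, 0], [0.3, -0.9, -0.2, 0, 0, 0], [0, -0.9, -0.4, 0, 0, 0], [0, 0, 0, 0, 0, 0]]

```text
clock: 24.98
eef_pos: [441.7, 289.6, 227.7]
tool_rot: [-1.586, -0.036, 1.349]
force: [1.2, -0.5, 0.1]
width: -0.2
```

```bash
python3 t.py; python3 - <<'E'
from h import *
d=grab('wrist','w11.png'); im=cv2.cvtColor(d['image'],cv2.COLOR_RGB2BGR)
P=proj(d,[[412.8,249.3,74.5],[418.2,273.7,74.5]]); print('on/off expected px',P)
c=P.mean(0).astype(int); x0=max(c[0]-100,0);y0=max(c[1]-75,0)
cr=cv2.resize(im[y0:y0+150,x0:x0+200],None,fx=3,fy=3,interpolation=cv2.INTER_CUBIC)
for p,col in zip(P,((0,255,0),(0,0,0))): cv2.circle(cr,tuple(((p-[x0,y0])*3).astype(int).tolist()),22,col,1)
sc=grab('scene'); a=cv2.cvtColor(sc['image'],cv2.COLOR_RGB2BGR)[150:225,225:275]
cv2.imwrite('pics/c11.png',np.hstack([cr[:450],cv2.resize(a,(200,450))])); print(cr.shape)
E
```

```text
{'clock': 24.983, 'qpos': [-1.229, 0.614, 0.956, 1.909, -0.659, 0.924, 1.396], 'qd': [-0.043, 0.043, -0.078, 0.082, -0.037, -0.023, 0.008], 'tau': [-3.123, -40.437, 8.871, -15.018, 0.148, 1.15, -0.357], 'eef_pos': [441.729, 289.567, 227.724], 'tool_rot': [-1.586, -0.036, 1.349], 'force': [1.231, -0.507, 0.052], 'torque': [-0.102, -0.139, 0.025], 'width': -0.205}
toggle frame x,y,z 19.5 33.1 182.7
on/off expected px [[264.62567628 157.56077089]
 [291.96558961 157.24137624]]
(450, 600, 3)
```

View pics/c11.png

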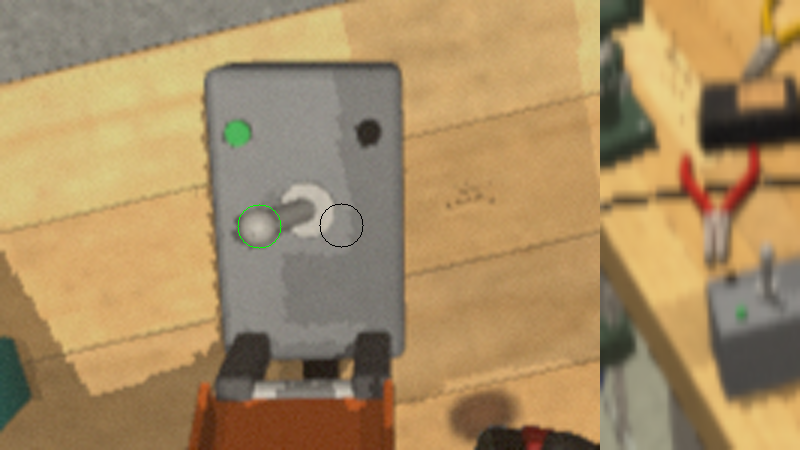

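The ball sits exactly on the expected "on" position (green circle), so the toggle is on. Now around behind the open guard's tab, to pull it forward.

Call:
apply_moves:
  commands:
    - [[-0.5, -0.2, -0.7, 0, 0, 0], [-0.5, -0.1, -0.8, 0, 0, 0], [-0.1, 0, -0.8, 0, 0, 0], [0, 0, 0, 0, 0, 0]]

```text
clock: 25.42
eef_pos: [511.0, 226.7, 226.2]
tool_rot: [-1.564, -0.025, 1.358]
force: [0.3, 0.2, -0.7]
width: 0.0
```

```bash
cat > gg.py <<'E'
from h import *
s=st(); v=s['eef_pos']-np.array([464.3,250.6,0]); print('hinge frame x,y,z',(v@[.976,-.218,0]).round(1),(v@[.218,.976,0]).round(1),v[2].round(1))
d=grab('scene'); hsv=cv2.cvtColor(d['image'],cv2.COLOR_RGB2HSV); m=cv2.inRange(hsv,(5,170,100),(16,255,255))[150:230,230:310]
n,_,st_,c=cv2.connectedComponentsWithStats(m); i=1+st_[1:,4].argmax(); print('orange',st_[i],c[i])
H=np.array([464.3,250.6,85]);x=np.array([.976,-.218,0])
for th in(0,1.2,1.6,2.0): print(th,(proj(d,[H+r*(-x*np.cos(th)+np.array([0,0,np.sin(th)])) for r in(40,114)])-[230,150]).round(1).tolist())
E
python3 gg.py
```

```text
{'clock': 25.417, 'qpos': [-1.006, 0.66, 0.912, 1.805, -0.649, 0.996, 1.537], 'qd': [-0.025, -0.023, -0.028, 0.13, 0.007, 0.033, 0.0], 'tau': [-0.078, -44.366, 10.415, -15.185, -0.12, 0.416, 0.236], 'eef_pos': [510.959, 226.719, 226.169], 'tool_rot': [-1.564, -0.025, 1.358], 'force': [0.323, 0.2, -0.711], 'torque': [-0.011, -0.079, 0.014], 'width': 0.001}
hinge frame x,y,z 50.7 -13.1 226.2
orange [ 45   4  19  34 289] [53.91695502 20.64705882]
0 [[38.3, 36.9], [15.7, 40.6]]
1.2 [[45.2, 25.4], [35.4, 7.1]]
1.6 [[49.9, 23.9], [49.1, 2.8]]
2.0 [[54.6, 24.2], [62.8, 3.8]]
```

Call:
apply_moves:
  commands:
    - [[0.3, 0, -0.8, 0, 0, 0], [0, 0.2, -0.05, 0, 0, 0], [0, 0.7, 0, 0, 0, 0], [0, 0.5, 0, 0, 0, 0], [0, 0, 0, 0, 0, 0]]

```text
clock: 25.88
eef_pos: [534.7, 233.8, 158.8]
tool_rot: [-1.543, -0.019, 1.356]
force: [-0.2, -0.4, 0.0]
width: -0.0
```

```bash
python3 gg.py
```

```text
{'clock': 25.883, 'qpos': [-0.924, 0.777, 0.826, 1.783, -0.735, 0.937, 1.594], 'qd': [-0.015, -0.003, 0.004, 0.005, 0.005, 0.024, -0.011], 'tau': [1.458, -51.982, 12.955, -14.518, -0.238, -0.435, 0.183], 'eef_pos': [534.696, 233.75, 158.765], 'tool_rot': [-1.543, -0.019, 1.356], 'force': [-0.222, -0.394, 0.017], 'torque': [-0.079, 0.04, 0.03], 'width': -0.005}
hinge frame x,y,z 72.4 -1.1 158.8
orange [ 45   4  19  34 289] [53.92387543 20.67128028]
0 [[38.3, 36.9], [15.7, 40.6]]
1.2 [[45.2, 25.4], [35.4, 7.1]]
1.6 [[49.9, 23.9], [49.1, 2.8]]
2.0 [[54.6, 24.2], [62.8, 3.8]]
```

Call:
apply_moves:
  commands:
    - [[0, 0, 0.4, 0, 0, 0], [0, 0, 0.4, 0, 0, 0], [0, 0, 0.4, 0, 0, 0], [0, 0, 0.4, 0, 0, 0]]

```text
clock: 26.27
eef_pos: [471.9, 246.6, 162.4]
tool_rot: [-1.546, -0.017, 1.354]
force: [-0.7, -0.0, 0.4]
width: 0.0
```

```bash
python3 gg.py
```

```text
{'clock': 26.267, 'qpos': [-1.037, 0.712, 0.847, 1.924, -0.741, 0.864, 1.569], 'qd': [-0.366, -0.199, 0.058, 0.417, -0.021, -0.219, -0.097], 'tau': [2.364, -45.085, 11.046, -13.538, 0.006, 0.403, 0.114], 'eef_pos': [471.919, 246.601, 162.426], 'tool_rot': [-1.546, -0.017, 1.354], 'force': [-0.72, -0.006, 0.355], 'torque': [-0.03, -0.056, -0.01], 'width': 0.001}
hinge frame x,y,z 8.3 -2.2 162.4
orange [ 40   3  13  35 226] [46.15929204 21.45132743]
0 [[38.3, 36.9], [15.7, 40.6]]
1.2 [[45.2, 25.4], [35.4, 7.1]]
1.6 [[49.9, 23.9], [49.1, 2.8]]
2.0 [[54.6, 24.2], [62.8, 3.8]]
```

Call:
apply_moves:
  commands:
    - [[0, 0, 0.4, 0, 0, 0], [0, 0, 0.3, 0, 0, 0], [0, 0, 0, 0, 0, 0], [0, 0, 0, 0, 0, 0], [0, 0, 0, 0, 0, 0], [0, 0, 0, 0, 0, 0], [0, 0, 0, 0, 0, 0], [0, 0, 0, 0, 0, 0]]

```text
clock: 26.98
eef_pos: [441.1, 255.5, 166.1]
tool_rot: [-1.545, -0.021, 1.358]
force: [-0.7, -0.0, 0.0]
width: -0.3
```

Call:
apply_moves:
  commands:
    - [[0, 0, 0, 0, 0, 0], [0, 0, 0, 0, 0, 0], [0, 0, 0, 0, 0, 0], [0, 0, 0, 0, 0, 0], [0, 0, 0, 0, 0, 0], [0, 0, 0, 0, 0, 0], [0, 0, 0, 0, 0, 0], [0, 0, 0, 0, 0, 0]]

```text
clock: 27.65
eef_pos: [442.5, 254.5, 165.9]
tool_rot: [-1.546, -0.02, 1.356]
force: [0.4, 0.8, 0.3]
width: 0.1
```

```bash
python3 gg.py
```

```text
{'clock': 27.65, 'qpos': [-1.095, 0.68, 0.857, 1.982, -0.743, 0.836, 1.55], 'qd': [-0.0, -0.001, -0.002, 0.0, 0.0, 0.001, 0.001], 'tau': [0.019, -43.898, 10.476, -12.613, -0.061, 0.112, 0.0], 'eef_pos': [442.474, 254.463, 165.87], 'tool_rot': [-1.546, -0.02, 1.356], 'force': [0.417, 0.753, 0.312], 'torque': [-0.04, 0.003, -0.005], 'width': 0.142}
hinge frame x,y,z -22.1 -1.0 165.9
orange [ 16  29  35  18 341] [36.04398827 38.5483871 ]
0 [[38.3, 36.9], [15.7, 40.6]]
1.2 [[45.2, 25.4], [35.4, 7.1]]
1.6 [[49.9, 23.9], [49.1, 2.8]]
2.0 [[54.6, 24.2], [62.8, 3.8]]
```

The guard has fallen; its outline now matches the shut prediction. Backing up and doing final checks.

Call:
apply_moves:
  commands:
    - [[0, -0.9, 0, 0, 0, 0], [0, -0.9, 0, 0, 0, 0], [0, 0, 0, 0, 0, 0], [0, 0, 0, 0, 0, 0], [0, 0, 0, 0, 0, 0], [0, 0, 0, 0, 0, 0], [0, 0, 0, 0, 0, 0], [0, 0, 0, 0, 0, 0]]

```text
clock: 28.37
eef_pos: [441.7, 252.2, 237.8]
tool_rot: [-1.541, -0.016, 1.356]
force: [-0.1, -0.1, -0.4]
width: 0.1
```

```bash
python3 gg.py; python3 - <<'E'
from h import *
ref=cv2.imread('pics/scene0.png'); m=cv2.inRange(cv2.cvtColor(ref,cv2.COLOR_BGR2HSV),(5,170,100),(16,255,255))[150:230,230:310]
n,_,s,c=cv2.connectedComponentsWithStats(m); i=1+s[1:,4].argmax(); print('orange at start',s[i],c[i])
d=grab('wrist'); m=cv2.inRange(cv2.cvtColor(d['image'],cv2.COLOR_RGB2HSV),(5,170,100),(16,255,255))
c=max(cv2.findContours(m,cv2.RETR_EXTERNAL,cv2.CHAIN_APPROX_NONE)[0],key=cv2.contourArea); print('guard@88',[onz(d,p,88)[:2].round().astype(int).tolist() for p in cv2.approxPolyDP(c,4,True).reshape(-1,2)])
for n in('scene','side'):
    d=grab(n,n+'_end.png'); print(n); topblob(d,z=53,near=[560,-95],lo=(0,0,150)); topblob(d,z=85,near=[418,-300],lo=(0,180,60),hi=(5,255,255))
    a=cv2.cvtColor(d['image'],cv2.COLOR_RGB2GRAY).astype(int)
    for p in proj(d,[[545,-153,48],[577,-97,48],[547,-42,48]]): u,v=p.astype(int); print(p.round(),a[v,u])
s,s3=[cv2.imread('pics/'+f) for f in('side_end.png','s3.png')]
print('tray diff since all in (side)',np.abs(s[140:210,300:365].astype(int)-s3[140:210,300:365]).mean())
r,e=[cv2.cvtColor(cv2.imread('pics/'+f),cv2.COLOR_BGR2HSV) for f in('scene0.png','scene_end.png')]
E
```

```text
{'clock': 28.367, 'qpos': [-1.163, 0.594, 0.96, 1.904, -0.618, 0.986, 1.447], 'qd': [0.003, 0.012, -0.008, 0.011, -0.006, -0.003, 0.003], 'tau': [-0.027, -40.847, 10.379, -15.672, -0.062, 0.122, -0.004], 'eef_pos': [441.684, 252.223, 237.797], 'tool_rot': [-1.541, -0.016, 1.356], 'force': [-0.133, -0.113, -0.372], 'torque': [-0.051, 0.017, -0.016], 'width': 0.135}
hinge frame x,y,z -22.4 -3.3 237.8
orange [ 16  29  36  18 344] [35.99709302 38.5494186 ]
0 [[38.3, 36.9], [15.7, 40.6]]
1.2 [[45.2, 25.4], [35.4, 7.1]]
1.6 [[49.9, 23.9], [49.1, 2.8]]
2.0 [[54.6, 24.2], [62.8, 3.8]]
orange at start [ 16  29  36  18 344] [35.88372093 38.50290698]
guard@88 [[353, 277], [356, 269], [385, 263], [380, 240], [455, 224], [451, 229], [461, 279], [393, 294], [386, 272]]
scene
blob [367. 288.] 149 world [ 410. -312.] rect [ 411.4 -310.8] [46.8 32.8] 55.3
[373. 249.] 220
[371. 235.] 226
[351. 229.] 227
side
blob [328. 178.] 127 world [556.7 -62.5] rect [554.8 -61.7] [ 51.6 115.7] 8.7
[346. 169.] 253
[329. 173.] 254
[328. 182.] 251
tray diff since all in (side) 13.260805860805862
```

```bash
python3 - <<'E'
from h import *
print(finish_job())
E
```

```text
the job is handed in; nothing more can be done
None
```

The whole sequence was carried out and the job handed in at about 28.5 s of the 210 s allowed; no verdict was reported.

1. **Stop:** I pressed the red head down until it latched.
2. **Relays:** all three relays present were stood upright in the tray, and a side picture confirmed them there before the twist.
3. **Twist:** the head turned 0.795 rad clockwise and rose 8 mm.
4. **Guard:** I lifted it past upright until it stood open by itself.
5. **Toggle:** I pushed it to on. The ball sat at the expected "on" position in the wrist view.
6. **Shutting:** I pulled the guard forward and it fell shut.

**Last checks**
- **Guard:** its outline in the scene view matches the start (344 px both times, centre within about 0.1 px).
- **Red head:** its image is back at its starting row (288), so it is up.
- **Relays:** both fixed cameras show bright white at the three relay positions in the tray.
- **Robot:** the gripper was clear of everything, with force close to zero.

**Less certain**
- Placing the first relay briefly pressed with about 56 N through the fingers.
- A crude picture comparison of the tray area in the side view differed from the earlier picture. I put it down to the arm or its shadow, but did not look into it.
- Neighbouring relays merge into one blob in the side view, and the scene blob check found none of them, so the final relay check is by brightness at the expected spots, not a fresh outline.
- The tape, dome hand switch and cutters were not measured at the end. I made no contact with them.

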